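# Shut a tap that has lost its handle, with locking pliers

### The arm

A 6-joint arm with a two-finger parallel gripper is mounted at the origin on the work surface. World frame = base frame: x ahead of the robot, y to its left, z up, the work surface at z = 0. Lengths are in mm, angles in rad, forces in N, time in s.
With the tool pointing down it reaches from about 150 to 775 mm from the base axis. Payload 6.1 kg.
Tool frame: the origin (TCP) lies on the centre line of the jaws, within the pads' length; the fingertips stand 22 mm ahead of it and the grasp point (between the pads) lies 3 mm ahead of it; z points along the fingers, y is the direction in which the jaws open and shut (so a half turn about z gives the same grasp; the last joint's range is limited). The gripper opens to 85 mm and grips with 20 to 120 N. Pads are 22 mm wide; open, the fingers measure 114 mm over their backs; the gripper's body (76 mm by 85 mm) begins 54 mm behind the grasp point. The pads swing forward as they close: fully open they stand 13 mm farther back than shut.
Start: joints at [-1.167, 0.126, -0.04, 1.405, 0, 1.571], TCP at [206.273, -482.763, 253.295] pointing down, gripper open.
Joint ranges: [-2.72, 2.72], [-0.95, 1.95], [-1.27, 1.35], [-1.78, 2.02], [-1.46, 1.47], [-3.14, 3.14]. Speed limits (rad/s): [2.39, 2.39, 3.01, 3.14, 3.14, 3.14].

### API

Orientations are given as a rotation vector (axis times angle).
In Python, from station import manip gives the robot as it stands. The module is installed in compiled form; this text tells all that it offers.
- The arm moves only by the shell command python3 -m handwheel 'ROWS' [FORCE]. ROWS is text: rows parted by semicolons, each of 5 numbers parted by spaces: the shift along the tool's x, y, z in mm, then the turn about the tool's z in rad, then the opening in per cent of the stroke, from 0 (shut) to 100 (fully open). A call has 1 to 5 rows; each row shifts and turns the commanded pose from where the row before left it, along the tool's axes as they then stand; what a row does not reach is not made up. A row lasts 1/10 s, in which the tool goes at most 50 mm and 8.59 degrees, less where a joint would pass 70% of its speed; a pose out of reach is approached as far as the arm can. A call with a gripper value outside its range is refused whole. The fingers move at their own pace and stop on an object; FORCE is the grip in N (left out, the last holds). Time passes only in rows, so rows that do not move let the fingers close. It gives the time, the measured TCP pose, the force and the opening at its end, in the units of the state.
- manip.observe(): the state, without advancing time (a new reading comes with each control period).
- manip.get_image(name): name is "side" or "top" or "wrist"; returns a dict with "frame" (400x640x3 uint8, red, green, blue), "fx", "fy", "cx", "cy" (pixels), "k1" (the pictures are not rectified: a ray, as slopes to the right and down, at radius r is drawn at 1 + k1 r^2 times it, then the intrinsics apply), "R" (3x3) and "t" (3): a world point X has camera coordinates R X + t; the wrist camera has in their place "mount" (4x4, takes a point from camera to tool coordinates, whose origin is the TCP and whose axes are the flange's). Camera axes: x right, y down, z forward; pixel columns grow to the right and rows downward; lengths in mm; the calibration is good to about 2 mm. A picture is of the moment at which its call begins: read the wrist's pose just before it. There is no depth.
- manip.close_job(): hands the job in, once; it reports no verdict.
The state is a dict: "t": time; "qpos": joint angles; "qd": joint speeds; "effort": joint torques, N m; "position": TCP position; "eef_rot": TCP orientation; "contact_force": force on the tool from outside, world axes, zero at the start; "ft_torque": the same for the moment, N m; "finger_gap": finger opening in mm.
Only numpy, scipy, OpenCV 4.12 (cv2) and the standard library are available. Lean on these libraries where they do the work, as an engineer would, in place of code of your own. Each camera call takes 0.05 s, during which the arm holds its last target.

### The job

The handle of the swan-neck water outlet has snapped off with the valve part open. Put the locking pliers on the flats of the bare stem, squeeze their handles until they lock over centre, and turn the stem clockwise until it is fully shut against its stop, feeling for the stop and not wrenching or shoving the stem. Then press the release lever sideways so that the pliers spring open, draw them off without turning the stem back, and leave them lying open and flat on the bench well clear of the stem; leave the other things alone.

Things in the scene. Friction and masses are not known exactly. Their poses are not given: they have to be found in the camera images.
- outlet: Fixed water outlet on the bench, bright metal: a 28 mm rosette (2 mm thick) with the bare stem, a 54 mm pillar 90 mm further on, a swan-neck pipe 235 mm high bending away over a small cup sink (centre 210 mm on). Origin on the bench at the stem's axis; x points from stem to pillar (within 0.2 rad of world x), z up. It carries the stem; nothing else on it moves.
- stem (a joint): Stem angle, rad, clockwise from above: 0 open, 1.57 shut on a hard stop. Starts between 0.15 and 0.5. Turns with about 0.4 N m (4 to 5 N at the handles), stays where left; the jaws give, so it follows the pliers up to 0.3 rad late. The stem's long side points at (outlet yaw + 0.96 - this value) rad from world x: the yaw of the pliers' x axis to go on with the handles towards the robot.
- stem_mid (a point): On the axis of the bare brass stem, 12 mm above the bench. Its x axis lies along the stem's long side. The stem is a double-flat bar, 11 mm across the flats and 16 mm along them, its flats reaching to 28 mm above the bench (a thin threaded end to 34 mm).
- pliers: Straight-jaw locking pliers of plain steel, 192 mm long, 16 mm thick, about 0.35 kg, lying flat, open. Frame of the fixed half: origin at the underside, below the middle of the jaws; x to the jaw tips (15 mm ahead), z up. Moving jaw, moving handle and release lever are on the +y side. Balance point near x = -78, y = 3 mm. They may lie on the bench while on the stem.
- jaw_mouth (a point): Between the jaws, fixed half's frame (0, 0, 9) mm. Fixed jaw face at y = -5.5 mm, from the throat (x = -16 mm) to the tips (x = 15 mm), 3 to 15 mm above the underside. Open, the moving jaw's face is about 18 mm from it here, so the stem fits with its axis at about y = 3 mm; it swings in as the handles are squeezed. Keep this point within 10 mm of the stem's axis.
- handle_grip (a point): Middle of the moving handle, 54 mm behind its hinge, 8 mm above the underside; the handle is 9 mm wide and ends 98 mm behind the hinge. Locked, it lies at pliers (-96, 8.5) mm, its outer face about y = 13 mm, sloping in 0.15 rad to the rear; open, it stands out by a further 0.46 rad.
- pliers_release: The release lever, a flat steel lever in the hollow of the moving handle, its 12 mm high tail sticking out 38 mm behind the handle's end. Origin at its pivot. When the pliers lock, the tail kicks in towards the fixed half's side; pressing the tail back out (pliers +y) by about 15 mm, with 1 to 3 N, unlocks them; the handle then jumps away to +y.
- release_tail (a point): Middle of the lever's tail, 10 mm from its end, 8 mm above the underside. Locked, it lies at pliers (-168, -1) mm; the tail is 6 mm wide and clear of other parts over its last 30 mm. Open, it stands at about (-159, 59) mm.
- beaker: Bystander, leave alone: glass beaker, 70 mm wide, 90 mm high. Origin at the centre of its underside.
- wash_bottle: Bystander, leave alone: white squeeze bottle with a bent nozzle, 64 mm wide, 186 mm high. Origin at the centre of its underside.
- broken_handle: Bystander, leave alone: snapped-off grey plastic tap handle, 90 mm long, 15 mm high. Origin at the centre of its underside.
- screwdriver: Bystander, leave alone: screwdriver lying down. Origin at the centre of its underside.
- petri_dishes: Bystander, leave alone: stack of three 94 mm petri dishes, 43 mm high. Origin at the centre of its underside.
- tube_rack: Bystander, leave alone: white rack of capped tubes, 75 by 160 mm, 74 mm high. Origin at the centre of its underside.
- reagent_bottle: Bystander, leave alone: bottle with blue cap, 68 mm wide, 135 mm high. Origin at the centre of its underside.
- fixed_grip (a point): Middle of the fixed handle, pliers frame (-96, -21, 8) mm. That handle is straight along x, from x = -128 to -40 mm, 12 mm wide (outer face y = -27 mm), then a 15 mm screw knob to x = -146 mm. Open, there is about 40 mm free beside it at x = -120 mm, so it can be gripped alone. Across both handles here: 40 mm locked, about 65 mm open.
- pliers_handle: Moving handle; origin at its hinge (locked: pliers x = -42, y = 6 mm). Its yaw less the pliers' yaw tells how far it is closed: 0 sprung open, 0.39 on centre, 0.46 locked. A spring opens it: it starts closing at about 6 N at the grip points; closing on the stem takes up to about 18 N there, then it snaps over centre and stays. It springs open once the release lever is pressed.

How it is judged (in metres and radians):
On the way, in this order (a step that is already met when the one before it is completed fails the run):
1. the pliers are locked over centre with the stem between their jaws (angle between the x axis of pliers_handle and the x axis of pliers, either way round above 0.43 rad and horizontal distance between jaw_mouth and stem_mid below 0.012 m), for 0.2 s.
2. the stem is turned fully shut, against its stop, with the pliers still locked on it (value of joint stem above 1.56 rad and angle between the x axis of pliers_handle and the x axis of pliers, either way round above 0.425 rad and horizontal distance between jaw_mouth and stem_mid below 0.012 m), for 0.15 s.
3. the robot's fingers press the release lever while the pliers are locked (contact force between the fingers and pliers_release above 0.4 N and angle between the x axis of pliers_handle and the x axis of pliers, either way round above 0.4 rad).
4. the pliers have sprung open, the stem still shut (angle between the x axis of pliers_handle and the x axis of pliers, either way round below 0.12 rad and value of joint stem above 1.54 rad), for 0.1 s.
At the end, for the whole second after the job is handed in: The stem reads more than 1.54 rad (fully shut is 1.57), the pliers are sprung open (handle within 0.12 rad of wide open) and lie flat (origin under 6 mm above the bench, tilt under 0.1 rad) and still on the bench, the point between their jaws more than 50 mm from the stem's axis (all of step 4 and horizontal distance between jaw_mouth and stem_mid above 0.05 m and height (world z) of pliers below 0.006 m and angle between pliers's own z axis and vertical below 0.1 rad and linear speed of pliers below 0.02 m/s); the robot touches nothing.
It fails at once if a bystander is moved by more than 25 mm (distance of any of beaker, wash_bottle, broken_handle, screwdriver, petri_dishes, tube_rack, reagent_bottle from where it was at the start of the episode above 0.025 m).
It fails at once if the stem is wrenched or shoved: the pliers bear on it and its outlet with more than 110 N in all (contact force between pliers and outlet above 110 N).
It also fails if it takes over 72 s, if anything falls off the work surface, if the arm or the gripper's body presses on something with over 40 N, if the wrist force passes 120 N, or if a joint passes its speed limit or range.

## Working session

There is one attempt and no reset: what is moved stays moved. The work goes in short steps, Python scripts to look and compute and a shell command to move; the robot and the scene stay as the last step left them, time stands still between calls to the robot, and variables do not carry over. Pictures are saved under pics/ and viewed, and the job is handed in when it is done.

```bash
mkdir -p pics; cat > h.py <<'E'
import numpy as np, cv2
from station import manip
from scipy.spatial.transform import Rotation as R
def snap(n,f):
    s=manip.observe(); d=manip.get_image(n); cv2.imwrite(f'pics/{f}.png',d['frame'][:,:,::-1]); 
    d['s']=s; 
    import pickle; pickle.dump(d,open(f'pics/{f}.pkl','wb')); return d
def load(f):
    import pickle; return pickle.load(open(f'pics/{f}.pkl','rb'))
def cam(d):
    if 'mount' in d:
        T=np.eye(4); T[:3,:3]=R.from_rotvec(d['s']['eef_rot']).as_matrix(); T[:3,3]=d['s']['position']
        M=np.linalg.inv(T@np.array(d['mount'])); return M[:3,:3],M[:3,3]
    return np.array(d['R']),np.array(d['t']).ravel()
def px2w(d,u,v,z):
    Rm,t=cam(d); x=np.array([(u-d['cx'])/d['fx'],(v-d['cy'])/d['fy']]); y=x.copy()
    for _ in range(30): y=x/(1+d['k1']*(y@y))
    r=Rm.T@np.array([y[0],y[1],1]); c=-Rm.T@t
    return c+r*(z-c[2])/r[2]
def w2px(d,X):
    Rm,t=cam(d); p=Rm@np.array(X,float)+t; s=p[:2]/p[2]; s=s*(1+d['k1']*(s@s))
    return np.array([d['fx']*s[0]+d['cx'],d['fy']*s[1]+d['cy']])
E
python3 - <<'E'
from h import *
for n in ['side','top','wrist']:
    d=snap(n,n+'0'); print(n,d['fx'],d['k1'],[ -cam(d)[0].T@cam(d)[1]])
    if 'mount' in d: print(d['mount'])
print(manip.observe())
E
```

```text
side 451.6765799175434 -0.0617730462152981 [array([ 133.68059357,  868.07073666, 1144.52585822])]
top 488.51025770727665 0.0019353706500182851 [array([ 267.30119461,   -6.51593459, 1465.67904611])]
wrist 284.43906932601516 -0.051641176316080506 [array([ 271.44301769, -454.65630211,  372.43095108])]
[[-5.49182237e-04 -9.60268572e-01 -2.79076993e-01  7.09811404e+01]
 [ 9.99999803e-01 -6.12431994e-04  1.39449212e-04 -1.09485978e-01]
 [-3.04824375e-04 -2.79076862e-01  9.60268719e-01 -1.19829884e+02]
 [ 0.00000000e+00  0.00000000e+00  0.00000000e+00  1.00000000e+00]]
{'t': 0.15, 'qpos': array([-1.16698853e+00,  1.26266354e-01, -4.03616769e-02,  1.40540412e+00,
       -2.44119049e-05,  1.57080390e+00]), 'qd': array([-1.43856930e-03,  5.13865324e-05,  2.13329694e-03, -7.96299826e-05,
       -7.60926611e-04,  7.38758786e-04]), 'effort': array([-7.13348527e-04, -4.36282003e+01,  3.53145647e+01,  1.37498084e-02,
        1.93123230e-05,  1.23835466e-05]), 'position': array([ 206.16654268, -482.51612813,  252.70083587]), 'eef_rot': array([-3.07659710e+00, -6.29745581e-01,  4.26695497e-04]), 'contact_force': array([-0.31890246, -0.12641392, -0.85568853]), 'ft_torque': array([-0.00495586, -0.0066488 ,  0.00093111]), 'finger_gap': 85.43032491423385}
```

View pics/top0.png

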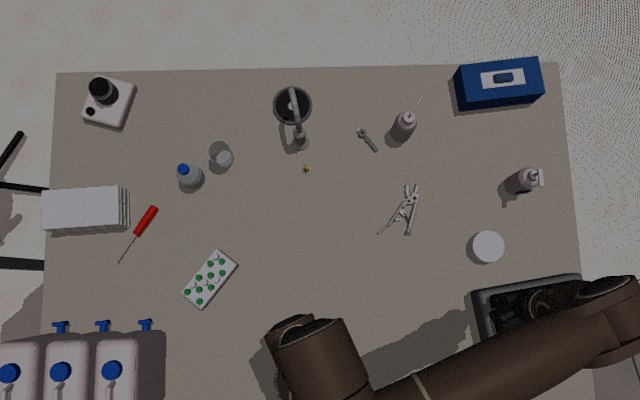

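View pics/side0.png

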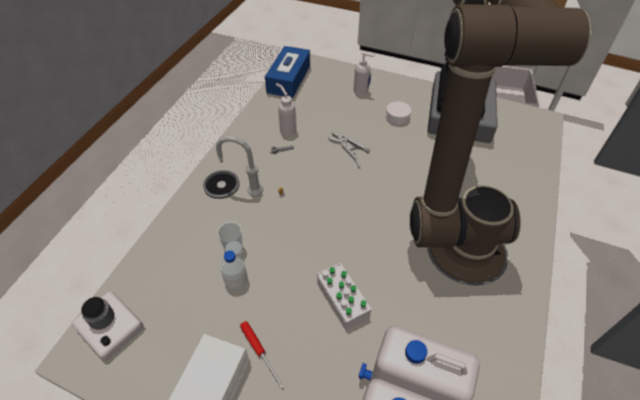

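View pics/wrist0.png

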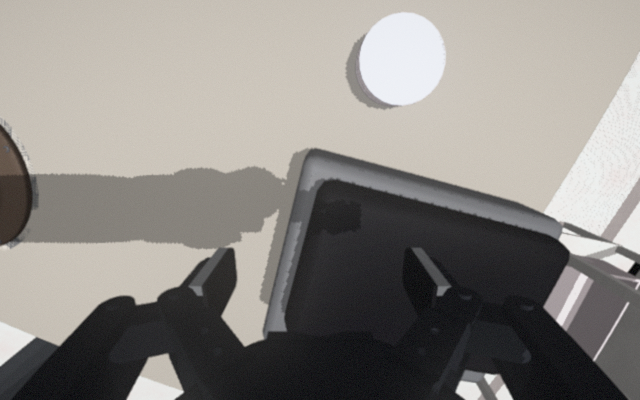

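```bash
python3 - <<'E'
from h import *
d=load('top0'); f=cv2.imread('pics/top0.png')
cv2.imwrite('pics/z1.png',cv2.resize(f[160:260,340:480],None,fx=5.5,fy=5.5,interpolation=cv2.INTER_CUBIC))
cv2.imwrite('pics/z2.png',cv2.resize(f[80:200,260:400],None,fx=5,fy=5,interpolation=cv2.INTER_CUBIC))
for n,u,v,z in [('stem',307,169,28),('pillar base',300,141,0),('sink',292,105,0),('a',408,190,10),('b',417,187,10)]: print(n,px2w(d,u,v,z))
E
```

```text
stem [609.74457484  12.75493475  28.        ]
pillar base [706.03811278  32.86324625   0.        ]
sink [823.69288744  55.64407122   0.        ]
a [ 541.05317312 -292.21822931   10.        ]
b [ 549.64318915 -320.13432048   10.        ]
```

View pics/z1.png

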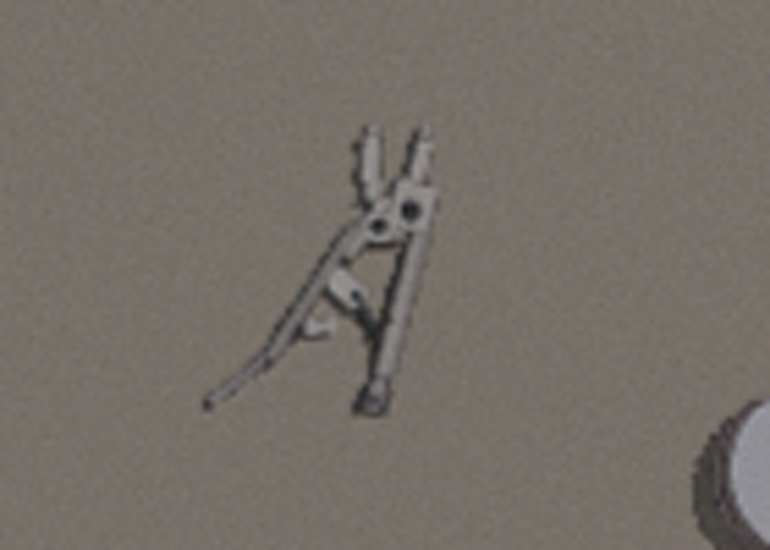

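View pics/z2.png

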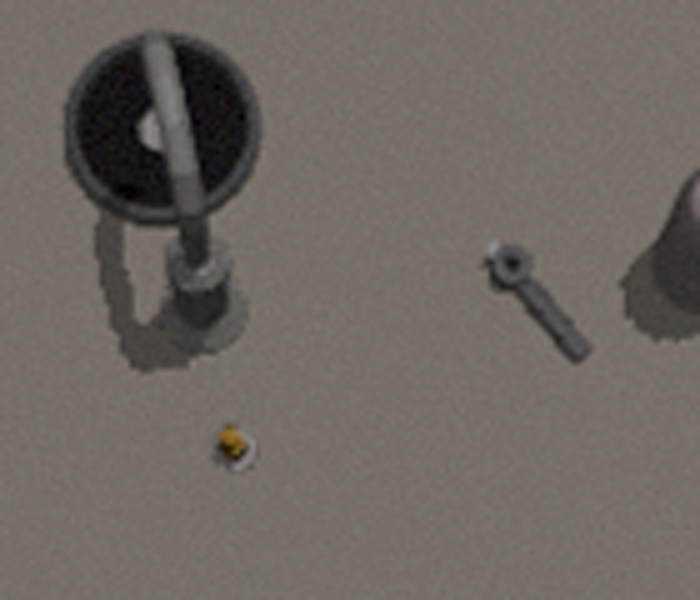

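```bash
python3 -m handwheel '0 0 0 -0.14 100;0 0 0 0 100' 20; python3 - <<'E'
from h import *
d=load('top0')
z=lambda u,v,h: px2w(d,340+u/5.5-.4,160+v/5.5-.4,h)
print('tipF',z(425,130,12),'knobend',z(372,412,10),'tipM',z(372,128,12),'tail',z(208,404,10),'pivot',z(410,209,16))
print(manip.observe()['qpos'])
E
```

```text
t: 0.35
position: [206.2, -482.6, 253.0]
eef_rot: [-3.025, -0.844, 0.0]
contact_force: [-0.4, 0.3, -0.4]
finger_gap: 85.4
tipF [ 560.91439276 -319.99815413   12.        ] knobend [ 405.63873259 -282.39460922   10.        ] tipM [ 562.77508106 -290.72627401   12.        ] tail [ 412.30576639 -193.29446939   10.        ] pivot [ 516.13475123 -308.30959527   16.        ]
[-1.16702016e+00  1.26048952e-01 -3.99928896e-02  1.40541771e+00
  6.92313614e-06  1.43024466e+00]
```

```bash
cat >> h.py <<'E'
def yaw(s=None):
    s=s or manip.observe(); m=R.from_rotvec(s['eef_rot']).as_matrix(); return np.arctan2(m[1,0],m[0,0]),m
def to(x,y,z,yw=None):
    s=manip.observe(); a,m=yaw(s); d=m.T@(np.array([x,y,z])-s['position'])
    t=None if yw is None else -((yw-a+np.pi)%(2*np.pi)-np.pi)
    print('shift',d.round(1),'turn(+cw)',t, 'yaw',round(a,3),'pos',s['position'].round(1),'t',s['t'],'q',s['qpos'].round(2),'F',s['contact_force'].round(1),'gap',round(s['finger_gap'],1))
E
python3 -m handwheel '44 -4.5 -15 0 100;44 -4.5 -15 0 100;44 -4.5 -15 0 100;44 -4.5 -15 0 100;44 -4.5 -15 0 100'; python3 -m handwheel '44 -4.5 -15 0 100;42 -4.5 0 0 100;0 0 0 -0.149 100;0 0 0 -0.149 100;0 0 0 -0.149 100';python3 -m handwheel '0 0 0 -0.149 100;0 0 0 -0.149 100;0 0 0 -0.149 100;0 0 0 -0.149 100;0 0 0 -0.149 100';python3 -m handwheel '0 0 0 -0.149 100;0 0 0 -0.149 100;0 0 0 -0.149 100;0 0 0 -0.149 100;0 0 0 -0.149 100';python3 -m handwheel '0 0 0 -0.149 100;0 0 0 -0.149 100;0 0 0 -0.149 100;0 0 0 0 100'; python3 - <<'E'
from h import *
to(451.5,-297.4,150,-.32+np.pi)
d=snap('wrist','w1')
E
```

```text
t: 0.85
position: [383.9, -348.4, 328.9]
eef_rot: [3.028, 0.838, -0.0]
contact_force: [0.5, -1.0, 0.2]
finger_gap: 85.1
t: 1.35
position: [452.3, -297.0, 343.0]
eef_rot: [-2.76, -1.499, 0.001]
contact_force: [0.9, -1.7, -0.3]
finger_gap: 85.3
t: 1.85
position: [451.8, -297.4, 343.1]
eef_rot: [-2.027, -2.399, 0.0]
contact_force: [-1.4, 0.5, 0.6]
finger_gap: 85.2
t: 2.35
position: [451.8, -297.5, 343.1]
eef_rot: [-1.015, -2.973, -0.0]
contact_force: [-0.3, 0.4, -0.1]
finger_gap: 85.3
t: 2.75
position: [451.8, -297.5, 343.1]
eef_rot: [-0.339, -3.123, -0.0]
contact_force: [0.1, 0.4, 0.5]
finger_gap: 85.5
shift [  0.2  -0.  193.1] turn(+cw) 0.10385125911170823 yaw 2.925 pos [ 451.8 -297.5  343.1] t 2.75 q [-0.58  0.18  0.22  1.61 -0.   -0.37] F [0.1 0.4 0.5] gap 85.5
```

View pics/w1.png

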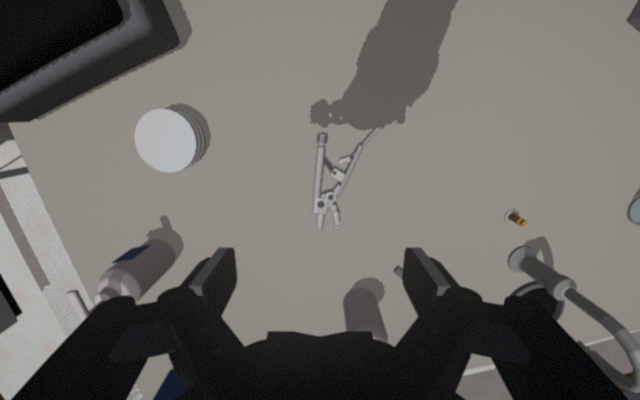

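```bash
python3 -m handwheel '0 0 46 0.08 100;0 0 46 0 100;0 0 46 0 100;0 0 46 0 100;0 0 0 0 100'; python3 - <<'E'
from h import *
to(451.5,-297.4,150,-.32+np.pi)
d=snap('wrist','w2')
d=load('w1'); print(px2w(d,516,217,24))
f=cv2.imread('pics/w1.png'); cv2.imwrite('pics/w1z.png',cv2.resize(f[190:250,470:570],None,fx=8,fy=8,interpolation=cv2.INTER_CUBIC))
E
```

```text
t: 3.3
position: [448.0, -294.9, 152.6]
eef_rot: [-0.465, -3.096, -0.008]
contact_force: [0.2, 0.7, 0.3]
finger_gap: 85.4
shift [-4.1 -1.3  2.6] turn(+cw) 0.0218550020973729 yaw 2.843 pos [ 448.  -294.9  152.6] t 3.3 q [-0.58  0.18 -0.2   1.21  0.   -0.28] F [0.2 0.7 0.3] gap 85.4
[605.39541793   6.75955079  24.        ]
```

View pics/w2.png

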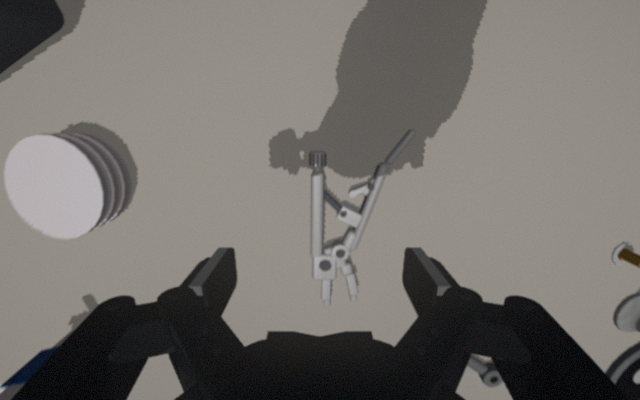

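View pics/w1z.png

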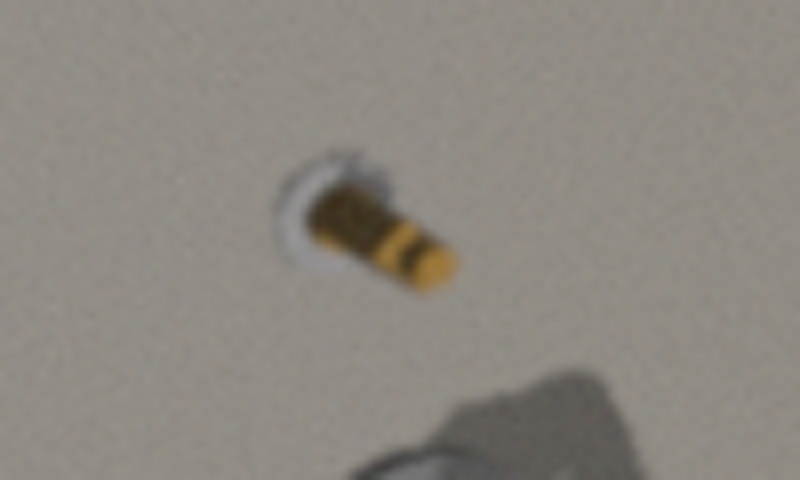

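```bash
python3 - <<'E'
from h import *
f=cv2.imread('pics/w2.png'); cv2.imwrite('pics/w2z.png',cv2.resize(f[120:320,280:440],None,fx=3,fy=3,interpolation=cv2.INTER_CUBIC)[:600])
E
```

```text
(no output)
```

View pics/w2z.png

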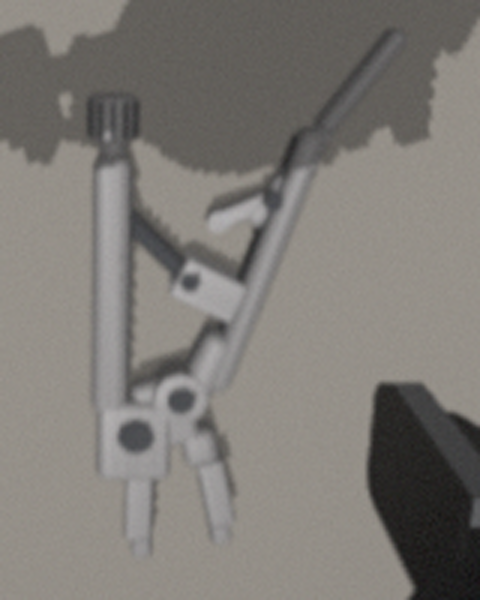

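```bash
python3 - <<'E'
from h import *
d=load('w2'); z=lambda u,v,h: px2w(d,280+u/3-.3,120+v/3-.3,h)[:2]
a=z(112,165,15);b=z(110.5,390,15);k=z(113,94,12);t=z(141,555,14);tm=z(222,542,14);ml=z(397,30,14)
dr=b-a; print('yaw handle',np.arctan2(dr[1],dr[0]),np.linalg.norm(dr))
print('knob-tip',np.arctan2(*(t-k)[::-1]),np.linalg.norm(t-k))
for p in [np.arctan2(dr[1],dr[0])]:
    c,s=np.cos(p),np.sin(p);M=np.array([[c,-s],[s,c]])
    l=lambda q:(M.T@(q-b)).round(1)
    print({n:l(q) for n,q in zip('a b k t tm ml'.split(),[a,b,k,t,tm,ml])})
    o=k-M@[-146,-21]; print('origin',o); print('tip in pl',M.T@(t-o),M.T@(tm-o),M.T@(ml-o),M.T@(a-o))
    g=o+M@[-105,-21]; print('grip',g)
E
```

```text
yaw handle -0.30746366142881526 75.18044382008175
knob-tip -0.2390674561304479 161.1356252381438
{'a': array([-75.2,  -0. ]), 'b': array([0., 0.]), 'k': array([-96.5,   0.1]), 't': array([64.3, 11.2]), 'tm': array([58.8, 39.6]), 'ml': array([-116.5,   84.5])}
origin [ 551.10211314 -307.31117206]
tip in pl [14.75887262 -9.98752552] [ 9.30564714 18.45824611] [-166.07518859   63.37762143] [-124.70983735  -21.1468696 ]
grip [ 444.67068159 -295.54892823]
```

```bash
python3 - <<'E'
from h import *
p=-.307;c,s=np.cos(p),np.sin(p);M=np.array([[c,-s],[s,c]])
g=np.array([551.1,-307.3])+M@[-122,-21]; print(g)
to(*g,25,p+np.pi)
E
```

```text
[ 428.4579704  -290.44970103]
shift [ 21.3  -1.  132. ] turn(+cw) 0.009782970508836808 yaw 2.844 pos [ 449.9 -296.2  156.9] t 3.35 q [-0.58  0.17 -0.2   1.21  0.   -0.29] F [ 0.5  0.2 -0.3] gap 85.8
```

```bash
python3 -m handwheel '21 -1 40 0.01 40;0 0 35 0 40;0 0 0 0 40;0 0 0 0 40;0 0 0 0 40'; python3 - <<'E'
from h import *
p=-.307;c,s=np.cos(p),np.sin(p);M=np.array([[c,-s],[s,c]])
g=np.array([551.1,-307.3])+M@[-122,-21]; print(g)
to(*g,25,p+np.pi)
d=snap('wrist','w3')
E
```

```text
t: 3.85
position: [433.6, -293.7, 87.8]
eef_rot: [0.476, 3.101, -0.003]
contact_force: [0.1, -1.3, 0.7]
finger_gap: 34.0
[ 428.4579704  -290.44970103]
shift [ 6.2  1.7 62.8] turn(+cw) 0.0025413117965280563 yaw 2.837 pos [ 433.6 -293.7   87.8] t 3.85 q [-0.6   0.17 -0.35  1.04  0.   -0.29] F [ 0.1 -1.3  0.7] gap 34.0
```

View pics/w3.png

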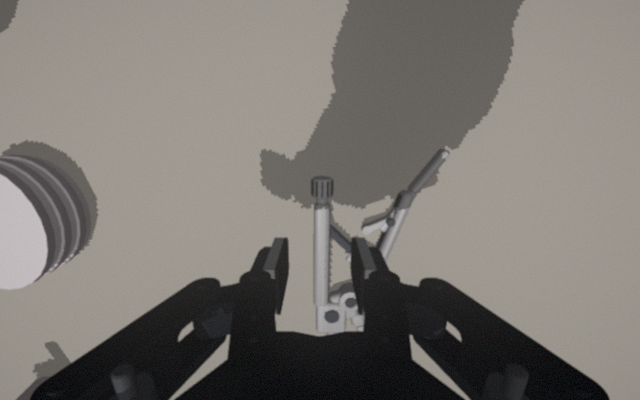

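```bash
python3 - <<'E'
from h import *
d=load('w3'); print(px2w(d,322,177.5,12),px2w(d,322,210,15),px2w(d,321,295,15))
a=px2w(d,322,210,15);b=px2w(d,321,295,15);print(np.arctan2(*(b-a)[:2][::-1]))
p=-.307;c,s=np.cos(p),np.sin(p);M=np.array([[c,-s],[s,c]])
print(np.array([551.1,-307.3])+M@[-146,-21])
f=cv2.imread('pics/w3.png'); cv2.imwrite('pics/w3z.png',cv2.resize(f[160:350,260:460],None,fx=3.1,fy=3.1,interpolation=cv2.INTER_CUBIC))
E
```

```text
[ 404.87960577 -282.70680914   12.        ] [ 426.75797125 -289.55357117   15.        ] [ 493.7368422  -311.25190721   15.        ]
-0.3132890891086589
[ 405.58010338 -283.19689462]
```

View pics/w3z.png

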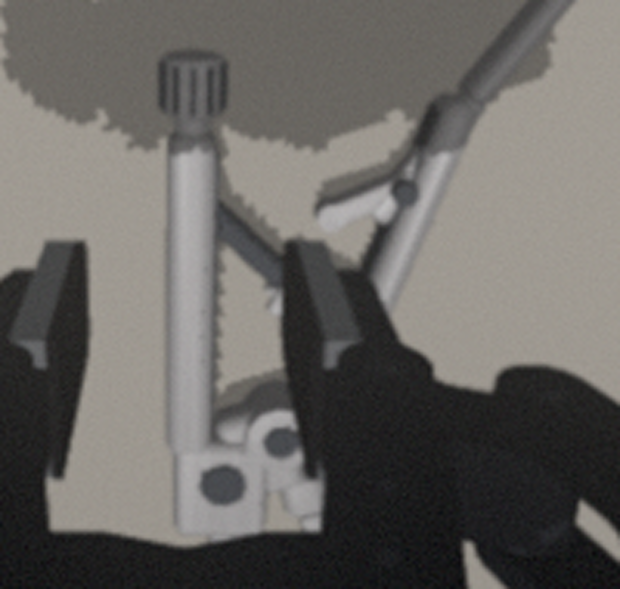

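```bash
python3 -m handwheel '6 1.5 20 0 33;0 0 20 0 33;0 0 0 0 33;0 0 0 0 33' ; python3 - <<'E'
from h import *
to(428.3,-290.4,25,-.308+np.pi)
E
```

```text
t: 4.3
position: [426.9, -289.6, 45.7]
eef_rot: [0.475, 3.104, -0.001]
contact_force: [-0.1, 0.1, -0.7]
finger_gap: 27.9
shift [-1.5 -0.4 20.7] turn(+cw) 0.004106141443256384 yaw 2.838 pos [ 426.9 -289.6   45.7] t 4.3 q [-0.6   0.19 -0.43  0.95 -0.   -0.29] F [-0.1  0.1 -0.7] gap 27.9
```

```bash
python3 -m handwheel '-1.5 -0.4 10 0 33;0 0 10.5 0 33;0 0 0 0 33;0 0 0 0 33' 40; python3 -m handwheel '0 0 0 0 0;0 0 0 0 0;0 0 0 0 0;0 0 0 0 0;0 0 0 0 0' 40; python3 - <<'E'
from h import *
to(428.3,-290.4,25,-.308+np.pi); snap('wrist','w4')
E
```

```text
t: 4.7
position: [427.2, -289.8, 23.4]
eef_rot: [-0.475, -3.104, -0.001]
contact_force: [0.1, 0.1, -0.2]
finger_gap: 28.1
t: 5.2
position: [427.6, -290.1, 24.0]
eef_rot: [0.475, 3.105, -0.001]
contact_force: [-0.2, -0.4, 2.0]
finger_gap: 10.9
shift [-0.8 -0.1 -1. ] turn(+cw) 0.004160544826096402 yaw 2.838 pos [ 427.6 -290.1   24. ] t 5.2 q [-0.6   0.21 -0.45  0.9  -0.   -0.29] F [-0.2 -0.4  2. ] gap 10.9
```

View pics/w4.png

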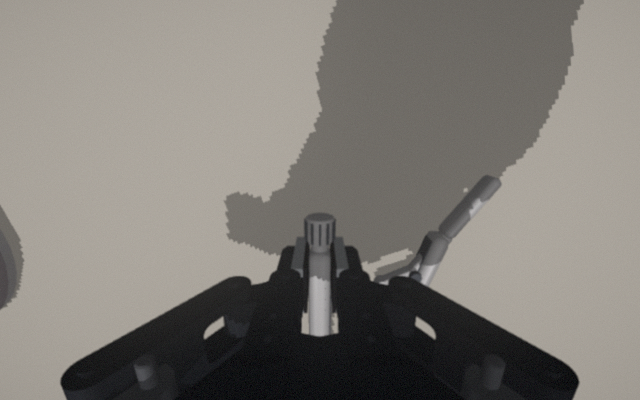

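```bash
python3 -m handwheel '0 0 0 0 0;0 0 0 0 0;0 0 -10 0 0;0 0 -30 0 0;0 0 -30 0 0' 80; python3 -m handwheel '0 0 -35 0 0;-24 46 0 0 0;-24 46 0 0 0;-24 46 0 0 0;-24 46 0 0 0'; python3 -m handwheel '-24 45 0 0 0;0 0 0 0 0;0 0 0 0 0;0 0 0 0 0'; python3 - <<'E'
from h import *
to(613,-108,130); d=snap('wrist','w5');snap('side','s5');print(w2px(d,[607,9,28]))
E
```

```text
t: 5.75
position: [426.3, -289.0, 93.6]
eef_rot: [-0.475, -3.102, -0.003]
contact_force: [0.9, 0.4, -3.0]
finger_gap: 9.9
t: 6.25
position: [569.3, -146.8, 128.7]
eef_rot: [-0.476, -3.104, -0.0]
contact_force: [1.7, -1.5, -3.3]
finger_gap: 10.0
t: 6.65
position: [603.4, -113.6, 128.3]
eef_rot: [-0.475, -3.103, 0.0]
contact_force: [0.1, -0.7, -3.6]
finger_gap: 9.8
shift [-7.5  8.2 -1.7] turn(+cw) None yaw 2.838 pos [ 603.4 -113.6  128.3] t 6.65 q [-0.19  0.32 -0.07  1.18 -0.    0.12] F [ 0.1 -0.7 -3.6] gap 9.8
[468.2354973  169.06169913]
```

View pics/w5.png

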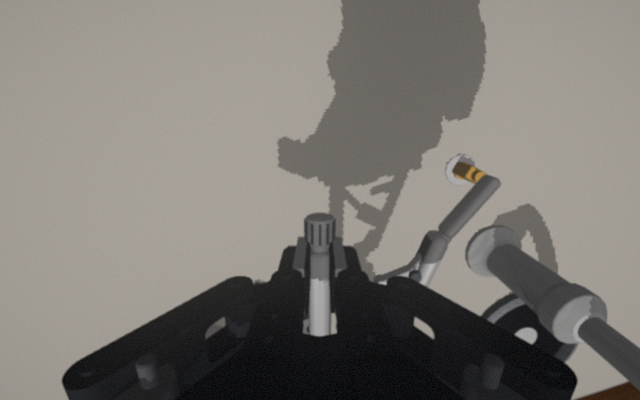

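View pics/s5.png

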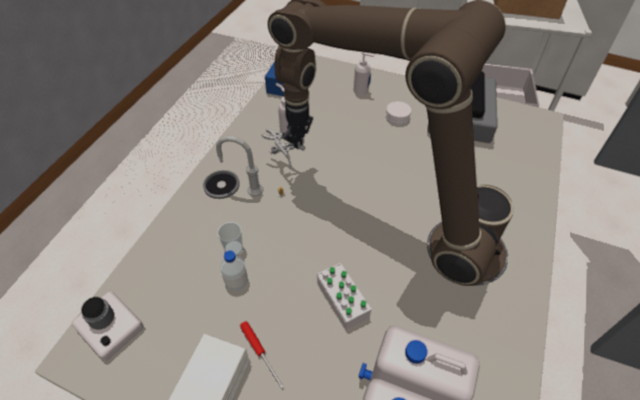

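```bash
python3 -m handwheel '-25 -8 0 0 0;-20 -8 0 0 0;0 0 0 0 0;0 0 0 0 0'; python3 - <<'E'
from h import *
to(613,-108,130); d=snap('wrist','w6')
f=cv2.imread('pics/w6.png'); cv2.imwrite('pics/w6z.png',cv2.resize(f[80:180,400:520],None,fx=6,fy=6,interpolation=cv2.INTER_CUBIC))
E
```

```text
t: 7.15
position: [641.8, -143.2, 128.6]
eef_rot: [-0.478, -3.104, -0.0]
contact_force: [-0.6, 0.3, -3.1]
finger_gap: 9.8
shift [38.1 24.9 -1.3] turn(+cw) None yaw 2.836 pos [ 641.8 -143.2  128.6] t 7.15 q [-0.22  0.4   0.04  1.22  0.    0.09] F [-0.6  0.3 -3.1] gap 9.8
```

View pics/w6z.png

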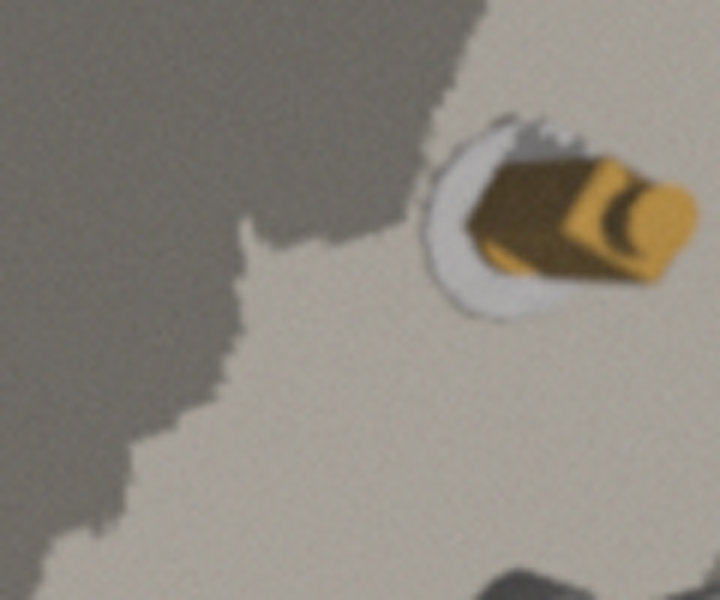

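View pics/w6.png

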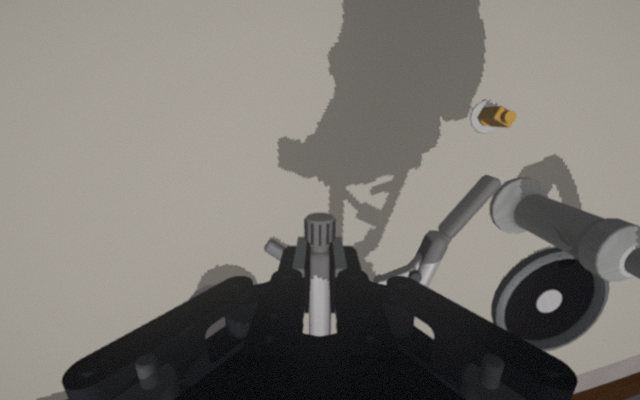

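```bash
cat > stem.py <<'E'
from h import *
d=load('w6'); z=lambda u,v,h: px2w(d,400+u/6-.42,80+v/6-.42,h)[:2]
L=z(565,230,28);T=z(609,158,28);B=z(656,283,28);C=z(664,223,34)
print(L,T,B,'thread',C,'mid TB',(T+B)/2)
for n,e in (('LT',T-L),('LB',B-L)): print(n,np.linalg.norm(e),np.arctan2(e[1],e[0]))
print('ros',z(508,219,2), z(428,225,2),z(515,118,2),z(503,320,2))
print('base L',z(468,225,2))
# pillar flange & sink
g=lambda u,v,h=0:px2w(d,u,v,h)[:2]
print('sink drain',g(549,300),'sink rim',g(551,299))
E
python3 stem.py
```

```text
[612.59218956   5.47569685] [605.45243499  12.39265854] [622.61241974  16.14721111] thread [614.32405487  14.41706732] mid TB [614.03242736  14.26993483]
LT 9.940847766824053 2.3720427312836536
LB 14.638518693881545 0.8168633268792344
ros [613.20939868  12.68129891] [610.70075823   1.35279651] [599.91805703  15.91620473] [626.95103353   9.70208384]
base L [612.36283114   6.93703864]
sink drain [821.17513793  56.21092561] sink rim [820.66536792  58.46282108]
```

```bash
python3 -m handwheel '42 -6.6 0 0 0;42 -6.6 0 0 0;42 -6.6 0 0 0;0 0 0 -0.14 0;0 0 0 -0.14 0'; python3 -m handwheel '0 0 0 -0.14 0;0 0 0 -0.14 0;0 0 0 -0.14 0;0 0 0 -0.14 0;0 0 0 -0.14 0';python3 -m handwheel '0 0 40 -0.135 0;0 0 20 0 0;0 0 0 0 0;0 0 0 0 0';  python3 - <<'E'
from h import *
to(515.6,-124.2,26,.81+np.pi); d=snap('wrist','w7')
E
```

```text
t: 7.7
position: [513.9, -122.8, 129.3]
eef_rot: [-0.029, -3.141, -0.0]
contact_force: [1.0, -0.5, -3.9]
finger_gap: 9.4
t: 8.2
position: [515.5, -123.1, 129.2]
eef_rot: [-1.051, 2.96, -0.0]
contact_force: [-1.5, -0.3, -3.6]
finger_gap: 9.7
t: 8.6
position: [515.9, -123.2, 69.4]
eef_rot: [1.239, -2.887, -0.0]
contact_force: [0.9, -0.8, -2.6]
finger_gap: 9.7
shift [ 1.  -0.5 43.4] turn(+cw) 0.0008972434157641374 yaw -2.331 pos [ 515.9 -123.2   69.4] t 8.6 q [-0.23  0.2  -0.36  1.01  0.   -1.05] F [ 0.9 -0.8 -2.6] gap 9.7
```

View pics/w7.png

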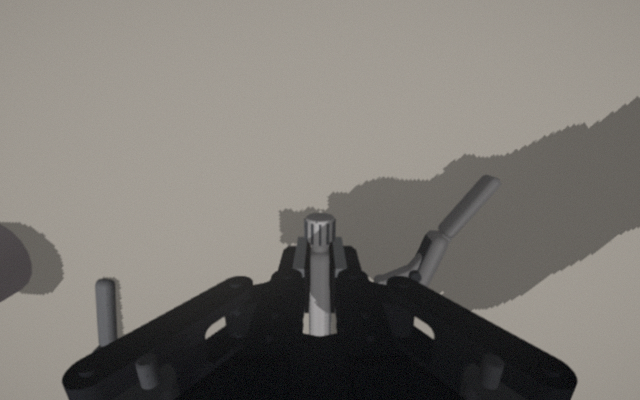

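```bash
python3 -m handwheel '1 -0.5 20 0 0;0 0 18 0 0;0 0 4 0 0;0 0 0 0 0;0 0 0 0 0';  python3 - <<'E'
from h import *
to(515.6,-124.2,25,.81+np.pi); d=snap('top','t8')
f=cv2.imread('pics/t8.png'); cv2.imwrite('pics/t8z.png',cv2.resize(f[120:240,270:400],None,fx=5,fy=5,interpolation=cv2.INTER_CUBIC))
E
```

```text
t: 9.15
position: [517.1, -124.6, 28.3]
eef_rot: [-1.239, 2.885, -0.002]
contact_force: [0.0, 0.1, -2.9]
finger_gap: 9.7
shift [0.7 1.3 3.3] turn(+cw) 0.0011651184387808655 yaw -2.33 pos [ 517.1 -124.6   28.3] t 9.15 q [-0.24  0.24 -0.42  0.92  0.   -1.05] F [ 0.   0.1 -2.9] gap 9.7
```

View pics/t8z.png

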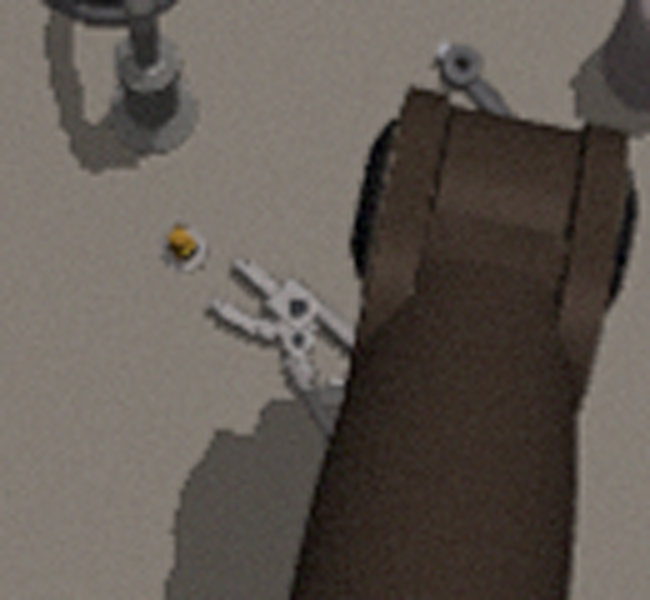

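```bash
python3 - <<'E'
from h import *
d=load('t8'); z=lambda u,v,h: px2w(d,270+u/5-.4,120+v/5-.4,h)[:2]
F=z(237,262,14);Mv=z(212,306,14);st=z(181,236,31);piv=z(298,307,16);ros=z(188,249,2)
p=.81;c,s=np.cos(p),np.sin(p);M=np.array([[c,-s],[s,c]])
S=manip.observe()['position'][:2]
o=S-M@[-122.9,-21]
for n,q in zip('F Mv st piv ros'.split(),[F,Mv,st,piv,ros]): print(n,q.round(1),(M.T@(q-o)).round(1))
print('st w6',M.T@(np.array([614,14])-o))
E
```

```text
F [603.  -17.3] [14.  -9.2]
Mv [576.   -1.4] [ 6.9 21.3]
st [615.9  16.2] [47.2  4.5]
piv [573.7 -53.5] [-32.4 -13. ]
ros [614.7  12.5] [43.7  2.9]
st w6 [44.29906851  4.37650892]
```

```bash
python3 -m handwheel '-8 1 2.5 0 0;-10 0 0 0 0;-6 0 0 0 0;0 0 0 0 0';  python3 -m handwheel '-5 0 0 0 0;-5 0 0 0 0;0 0 0 0 0'; python3 - <<'E'
from h import *
to(546.6,-91.6,25,.81+np.pi); d=snap('top','t9')
f=cv2.imread('pics/t9.png'); cv2.imwrite('pics/t9z.png',cv2.resize(f[120:240,270:400],None,fx=5,fy=5,interpolation=cv2.INTER_CUBIC))
E
```

```text
t: 9.6
position: [533.1, -105.4, 24.5]
eef_rot: [-1.241, 2.885, -0.0]
contact_force: [0.6, 0.3, -2.3]
finger_gap: 9.6
t: 9.9
position: [539.4, -98.6, 24.4]
eef_rot: [-1.24, 2.886, 0.0]
contact_force: [-0.1, 0.6, -1.9]
finger_gap: 9.6
shift [-10.   -0.5  -0.6] turn(+cw) 0.001635506562461586 yaw -2.33 pos [539.4 -98.6  24.4] t 9.9 q [-0.18  0.27 -0.38  0.92  0.   -0.99] F [-0.1  0.6 -1.9] gap 9.6
```

View pics/t9z.png

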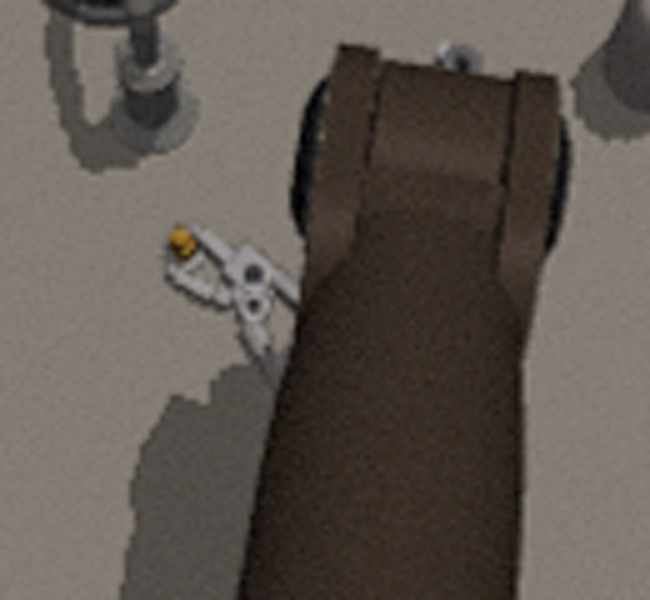

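```bash
python3 -m handwheel '-5 0 0 0 0;-5 0 0 0 0;0 0 0 0 0;0 0 0 0 0';  python3 - <<'E'
from h import *
to(546.6,-91.6,24,.81+np.pi); d=snap('top','t10')
f=cv2.imread('pics/t10.png'); cv2.imwrite('pics/t10z.png',cv2.resize(f[130:210,280:350],None,fx=7,fy=7,interpolation=cv2.INTER_CUBIC))
E
```

```text
t: 10.35
position: [546.1, -91.5, 24.3]
eef_rot: [-1.24, 2.886, 0.0]
contact_force: [1.2, -0.0, -1.4]
finger_gap: 9.8
shift [-0.3 -0.4  0.3] turn(+cw) 0.0014578949275101394 yaw -2.33 pos [546.1 -91.5  24.3] t 10.35 q [-0.17  0.28 -0.37  0.92  0.   -0.98] F [ 1.2 -0.  -1.4] gap 9.8
```

View pics/t10z.png

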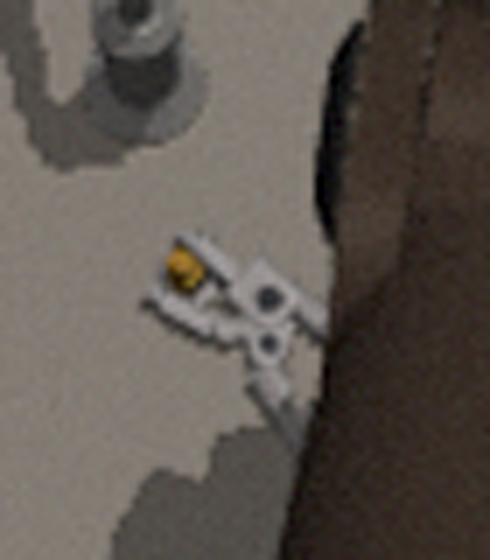

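```bash
python3 -m handwheel '0 0 0 0 33;0 0 0 0 33;0 0 0 0 33;0 0 -20 0 33;0 0 -30 0 33' 20; python3 -m handwheel '-27 26 -20 0 100;0 0 0 0 100;0 0 0 0 100;0 0 0 0 100'; python3 - <<'E'
from h import *
d=snap('wrist','w11')
to(546.6,-91.6,24,.81+np.pi);
E
```

```text
t: 10.9
position: [544.2, -91.6, 73.2]
eef_rot: [1.238, -2.884, -0.003]
contact_force: [0.1, 0.1, 0.9]
finger_gap: 28.4
t: 11.3
position: [545.0, -54.6, 93.6]
eef_rot: [1.239, -2.886, -0.0]
contact_force: [0.7, -0.1, -0.7]
finger_gap: 84.2
shift [ 25.4 -26.8  69.3] turn(+cw) 0.0007070207157795494 yaw -2.331 pos [544.8 -54.8  93.3] t 11.35 q [-0.1   0.22 -0.29  1.07 -0.   -0.91] F [-0.2 -0.5 -0.7] gap 85.7
```

View pics/w11.png

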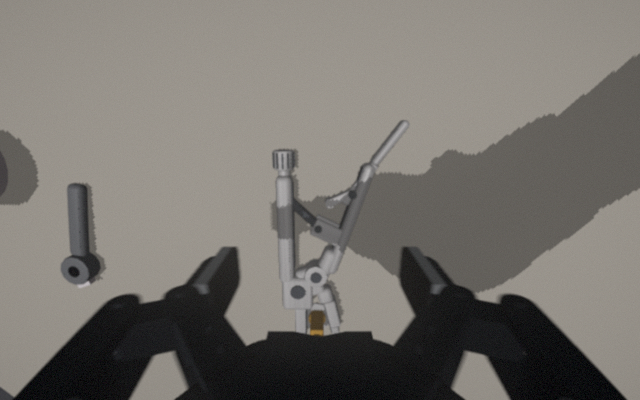

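```bash
python3 - <<'E'
from h import *
f=cv2.imread('pics/w11.png'); cv2.imwrite('pics/w11z.png',cv2.resize(f[110:340,250:430],None,fx=2.6,fy=2.6,interpolation=cv2.INTER_CUBIC))
E
```

```text
(no output)
```

View pics/w11z.png

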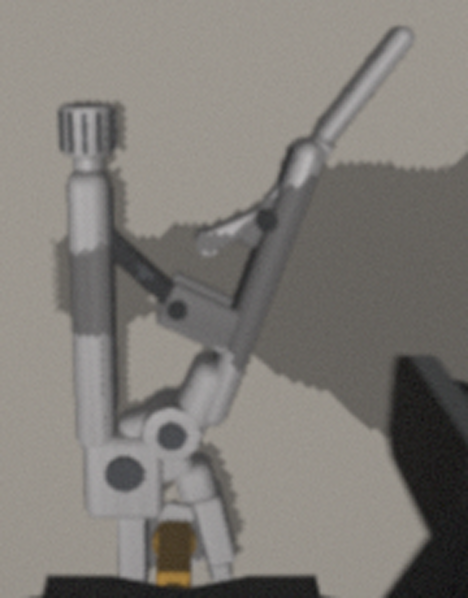

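```bash
python3 - <<'E'
from h import *
d=load('w11'); z=lambda u,v,h: px2w(d,250+u/2.6-.3,110+v/2.6-.3,h)[:2]
k=z(87,101,13); a=z(89,185,15); b=z(95,430,15); ml=z(404,30,12); he=z(320,150,14)
p=np.arctan2(*(b-a)[::-1]); print('p',p, d['s']['position'])
c,s=np.cos(p),np.sin(p);M=np.array([[c,-s],[s,c]])
o=k-M@[-146,-21]; print('o',o,'a',M.T@(a-o),'b',M.T@(b-o),'tail end',M.T@(ml-o),'handle end',M.T@(he-o))
print('stem',M.T@(np.array([614,14])-o), 'tcp',M.T@(manip.observe()['position'][:2]-o))
g=o+M@[-96,5.5]; to(*g,22,p+np.pi)
E
```

```text
p 0.7989027157617595 [544.96072599 -54.62379544  93.56123367]
o [615.0917613   10.56031757] a [-123.39735274  -20.70329515] b [-47.59600926 -20.70329515] tail end [-165.66588011   63.00746019] handle end [-133.65387672   42.22480156]
stem [1.70334974 3.18150242] tcp [-95.84955288   4.80242525]
shift [ 0.1  0.6 71.3] turn(+cw) 0.01180430495402085 yaw -2.331 pos [544.8 -54.8  93.3] t 11.35 q [-0.1   0.22 -0.29  1.07 -0.   -0.91] F [-0.2 -0.5 -0.7] gap 85.7
```

```bash
python3 -m handwheel '0 1.5 30 0.01 100;0 0 25 0 100;0 0 10 0 100;0 0 6 0 100;0 0 0 0 100'; python3 - <<'E'
from h import *
to(546.6,-91.6,22,.8+np.pi);
E
```

```text
t: 11.85
position: [544.0, -53.6, 22.7]
eef_rot: [1.224, -2.892, -0.001]
contact_force: [-0.4, 0.0, -0.6]
finger_gap: 85.4
shift [ 25.5 -28.3   0.7] turn(+cw) 0.0007110038299824595 yaw -2.341 pos [544.  -53.6  22.7] t 11.85 q [-0.1   0.27 -0.39  0.92 -0.   -0.9 ] F [-0.4  0.  -0.6] gap 85.4
```

```bash
python3 -m handwheel '0 0 0 0 80;0 0 0 0 80;0 0 0 0 80' 45; python3 -m handwheel '0 -2 0 0 75;0 -2.2 0 0 70;0 -2.2 0 0 65;0 -2.2 0 0 60;0 0 0 0 60'; python3 - <<'E'
from h import *
to(546.6,-91.6,22,.8+np.pi);snap('wrist','w12')
E
```

```text
t: 12.15
position: [545.0, -53.3, 24.2]
eef_rot: [-1.225, 2.892, -0.001]
contact_force: [0.4, 0.7, 0.7]
finger_gap: 68.5
t: 12.65
position: [550.7, -59.1, 24.5]
eef_rot: [-1.225, 2.892, 0.001]
contact_force: [-3.2, 1.7, 7.5]
finger_gap: 51.3
shift [ 26.2 -19.6   2.5] turn(+cw) 0.0013422612905849007 yaw -2.34 pos [550.7 -59.1  24.5] t 12.65 q [-0.11  0.28 -0.37  0.92  0.   -0.91] F [-3.2  1.7  7.5] gap 51.3
```

View pics/w12.png

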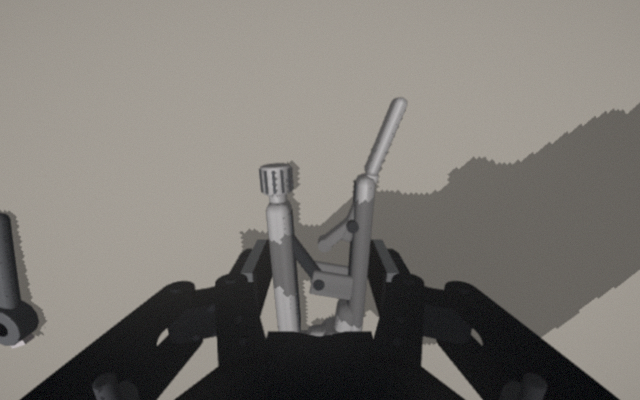

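```bash
python3 -m handwheel '0 0 -1 0 55;0 0 0 0 50;0 0 0 0 50;0 0 0 0 50'; python3 - <<'E'
from h import *
to(546.6,-91.6,22,.8+np.pi);snap('wrist','w13')
E
```

```text
t: 13.1
position: [551.0, -59.4, 24.4]
eef_rot: [-1.225, 2.892, -0.001]
contact_force: [0.4, -0.4, 0.4]
finger_gap: 42.8
shift [ 26.2 -19.3   2.4] turn(+cw) 0.0010955881527436873 yaw -2.34 pos [551.  -59.4  24.4] t 13.1 q [-0.11  0.28 -0.37  0.92 -0.   -0.91] F [ 0.4 -0.4  0.4] gap 42.8
```

View pics/w13.png

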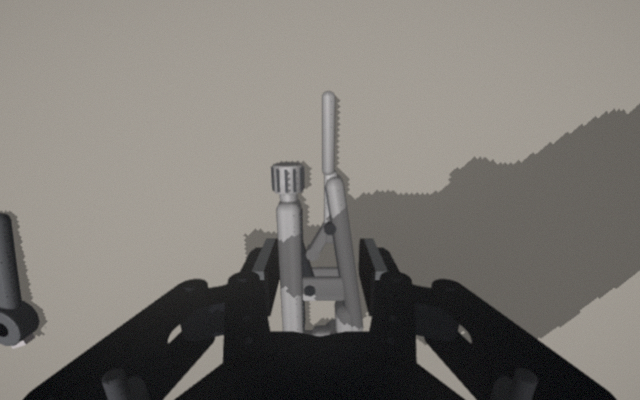

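```bash
python3 -m handwheel '0 -3 0 0 48;0 -2 0 0 45;0 0 0 0 40;0 0 0 0 40;0 0 0 0 40' 50; python3 - <<'E'
from h import *
to(546.6,-91.6,22,.8+np.pi);snap('wrist','w14')
f=cv2.imread('pics/w14.png'); cv2.imwrite('pics/w14z.png',cv2.resize(f[70:340,220:440],None,fx=2.2,fy=2.2,interpolation=cv2.INTER_CUBIC))
E
```

```text
t: 13.65
position: [552.6, -61.1, 24.7]
eef_rot: [1.228, -2.89, -0.007]
contact_force: [-6.8, 5.5, 11.3]
finger_gap: 38.5
shift [ 26.1 -16.9   2.6] turn(+cw) 0.0035490381274811966 yaw -2.338 pos [552.6 -61.1  24.7] t 13.65 q [-0.11  0.28 -0.36  0.93  0.   -0.92] F [-6.8  5.5 11.3] gap 38.5
```

View pics/w14z.png

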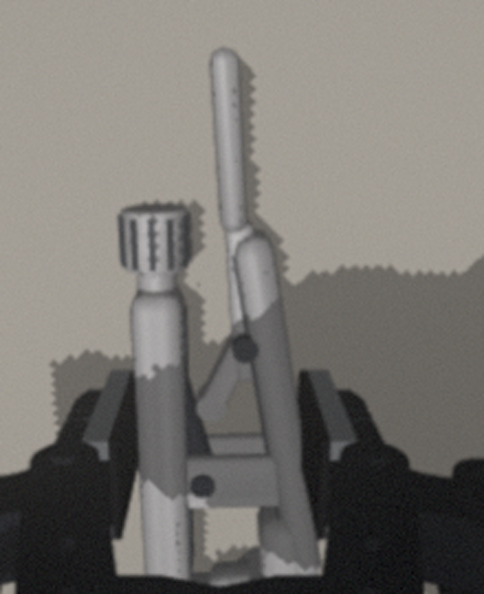

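```bash
python3 -m handwheel '0 2 0 0 40;0 1 0 0 40;0 0 0 0 40' 50; python3 - <<'E'
from h import *
d=snap('wrist','w15')
to(546.6,-91.6,22,.8+np.pi)
f=cv2.imread('pics/w15.png'); cv2.imwrite('pics/w15z.png',cv2.resize(f[70:340,220:440],None,fx=2.2,fy=2.2,interpolation=cv2.INTER_CUBIC))
E
```

```text
t: 14.0
position: [551.9, -60.6, 24.7]
eef_rot: [1.226, -2.892, 0.0]
contact_force: [-2.0, -0.4, 5.7]
finger_gap: 38.5
shift [ 25.9 -17.7   2.7] turn(+cw) 0.0019538996923049723 yaw -2.34 pos [551.9 -60.6  24.7] t 14.05 q [-0.11  0.28 -0.37  0.93  0.   -0.91] F [-2.2 -0.8  6. ] gap 38.5
```

View pics/w15z.png

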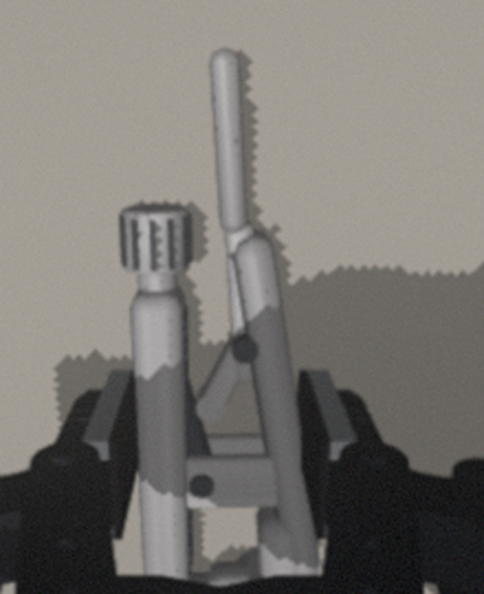

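```bash
python3 - <<'E'
from h import *
d=load('w15'); z=lambda u,v,h: px2w(d,220+u/2.2-.3,70+v/2.2-.3,h)[:2]
k=z(156,204,12); a=z(159,310,15); b=z(166,540,15); ml=z(224,49,12); h1=z(258,250,14);h2=z(290,520,14)
p=np.arctan2(*(b-a)[::-1]); ph=np.arctan2(*(h2-h1)[::-1]);print('p',p,ph,p-ph)
c,s=np.cos(p),np.sin(p);M=np.array([[c,-s],[s,c]])
o=k-M@[-146,-21]; l=lambda q:(M.T@(q-o)).round(1)
print('o',o,'a',l(a),'b',l(b),'tail end',l(ml),'h',l(h1),l(h2))
print('stem',l(np.array([614,14])), 'tcp',l(d['s']['position'][:2]))
E
```

```text
p 0.8014760931753662 0.9349507395191506 -0.13347464634378448
o [612.54783635  12.91110911] a [-123.3  -20.7] b [-63.6 -20.7] tail end [-177.1   -6.6] h [-136.4    0.7] [-68.7   9.8]
stem [ 1.8 -0.3] tcp [-95.1  -7.6]
```

```bash
python3 -m handwheel '0 0 -1 0 38;0.2 9.7 0 0.1 38;0.2 9.7 0 0.1 38;0.2 9.7 0 0.1 38;0 0 0 0 38' 30; cat > tr.py <<'E'
from h import *
s=manip.observe(); a,m=yaw(s); F=m.T@s['contact_force']; r=s['position'][:2]-np.array([613.8,13.8])
print('t',s['t'],'p',round((a-np.pi+3.14159)%(6.28318)-3.14159,3),'Ftool',F.round(1),'T',s['ft_torque'].round(2),'rad',np.linalg.norm(r).round(1),'tool rel',(m.T[:2,:2]@r).round(1),'z',s['position'][2].round(1),'gap',round(s['finger_gap'],1))
E
python3 tr.py
```

```text
t: 14.55
position: [532.3, -38.8, 24.9]
eef_rot: [0.779, -3.042, 0.001]
contact_force: [0.5, -3.5, -1.5]
finger_gap: 38.4
t 14.55 p 0.501 Ftool [ 1.2 -3.3  1.5] T [-0.49 -0.11  0.09] rad 97.0 tool rel [96.8 -6.9] z 24.9 gap 38.4
```

```bash
python3 -m handwheel '0.2 9.7 0 0.1 38;0.2 9.7 0 0.1 38;0.2 9.7 0 0.1 38;0 0 0 0 38;0 0 0 0 38' 30; python3 tr.py;  python3 -m handwheel '0.2 9.7 0 0.1 38;0.2 9.7 0 0.1 38;0.2 9.7 0 0.1 38;0 0 0 0 38;0 0 0 0 38' 30; python3 tr.py; python3 - <<'E'
from h import *
d=snap('wrist','w16')
f=cv2.imread('pics/w16.png'); cv2.imwrite('pics/w16z.png',cv2.resize(f[70:340,220:440],None,fx=2.2,fy=2.2,interpolation=cv2.INTER_CUBIC))
d=snap('top','t16')
f=cv2.imread('pics/t16.png'); cv2.imwrite('pics/t16z.png',cv2.resize(f[130:210,280:350],None,fx=7,fy=7,interpolation=cv2.INTER_CUBIC))
E
```

```text
t: 15.05
position: [520.3, -12.8, 24.8]
eef_rot: [0.321, -3.123, 0.0]
contact_force: [-3.5, -2.0, -0.7]
finger_gap: 38.5
t 15.05 p 0.205 Ftool [ 3.8 -1.3  0.7] T [-0.17  0.49  0.25] rad 97.2 tool rel [96.9 -7. ] z 24.8 gap 38.5
t: 15.55
position: [516.5, 16.1, 24.8]
eef_rot: [-0.149, -3.136, -0.0]
contact_force: [-4.7, 0.7, 0.5]
finger_gap: 38.4
t 15.55 p -0.095 Ftool [ 4.7  0.3 -0.5] T [0.06 1.03 0.2 ] rad 97.4 tool rel [97.1 -6.9] z 24.8 gap 38.4
```

View pics/w16z.png

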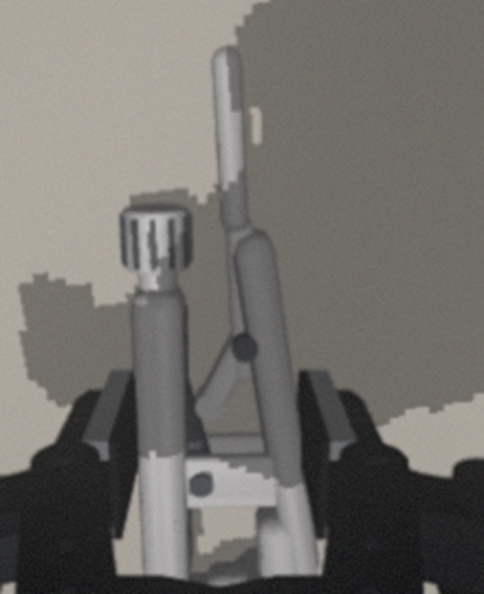

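View pics/t16z.png

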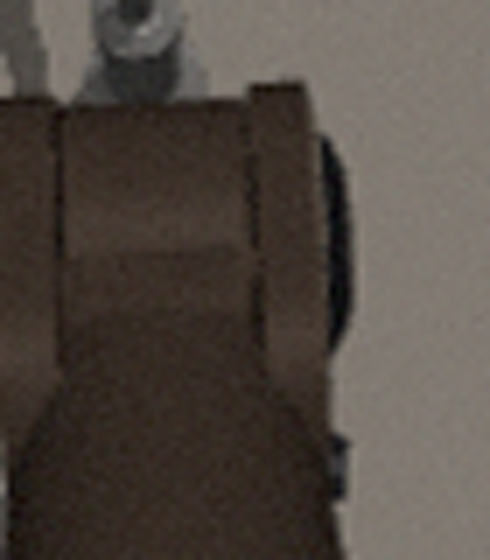

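```bash
python3 -m handwheel '1.2 9.7 0 0.1 38;0.2 9.7 0 0.1 38;0 0 0 0 38' 30; sed -i '$a print("Mstem",((s["position"][0]-613.8)*s["contact_force"][1]-(s["position"][1]-13.8)*s["contact_force"][0])/1e3+s["ft_torque"][2])' tr.py; python3 tr.py; python3 -m handwheel '0.1 4.85 0 0.05 38;0.1 4.85 0 0.05 38;0 0 0 0 38' 30; python3 tr.py
```

```text
t: 15.95
position: [518.6, 35.7, 24.9]
eef_rot: [-0.462, -3.106, 0.0]
contact_force: [-3.9, -0.6, -1.8]
finger_gap: 38.6
t 15.95 p -0.296 Ftool [ 3.6 -1.7  1.8] T [-0.07  0.61  0.14] rad 97.7 tool rel [97.5 -6.7] z 24.9 gap 38.6
Mstem 0.2826415287144057
t: 16.25
position: [521.1, 44.9, 24.8]
eef_rot: [-0.615, -3.079, -0.0]
contact_force: [-5.0, 1.0, -0.7]
finger_gap: 38.5
t 16.25 p -0.395 Ftool [ 5.  -0.9  0.7] T [0.25 0.89 0.23] rad 97.8 tool rel [97.5 -6.9] z 24.8 gap 38.5
Mstem 0.2887838821124862
```

```bash
python3 -m handwheel '0.8 4.85 0 0.05 38;0 0 0 0 38' ; python3 tr.py; python3 -m handwheel '0.1 4.85 0 0.05 38;0 0 0 0 38' 30; python3 tr.py;python3 -m handwheel '0.1 4.85 0 0.05 38;0 0 0 0 38' 30; python3 tr.py
```

```text
t: 16.45
position: [522.7, 49.5, 25.0]
eef_rot: [-0.693, -3.063, -0.0]
contact_force: [-3.2, 0.4, -2.6]
finger_gap: 38.6
t 16.45 p -0.445 Ftool [ 3.1 -1.   2.6] T [0.14 0.66 0.27] rad 97.8 tool rel [97.6 -7. ] z 25.0 gap 38.6
Mstem 0.3510228116464648
t: 16.65
position: [524.6, 54.0, 25.0]
eef_rot: [-0.77, -3.045, 0.0]
contact_force: [-3.3, 1.8, -2.5]
finger_gap: 38.9
t 16.65 p -0.496 Ftool [3.8 0.  2.5] T [0.23 0.77 0.3 ] rad 97.8 tool rel [97.6 -7. ] z 25.0 gap 38.9
Mstem 0.26579668865976824
t: 16.85
position: [526.7, 58.5, 25.0]
eef_rot: [-0.846, -3.024, -0.0]
contact_force: [-4.3, 1.9, -2.8]
finger_gap: 38.5
t 16.85 p -0.546 Ftool [ 4.7 -0.6  2.8] T [0.33 0.85 0.3 ] rad 97.9 tool rel [97.7 -7.1] z 25.0 gap 38.5
Mstem 0.32675905719706017
```

```bash
python3 -m handwheel '0.1 4.85 0 0.05 38;0 0 0 0 38' ; python3 tr.py; python3 -m handwheel '0.1 4.85 0 0.05 38;0 0 0 0 38' 30; python3 tr.py;python3 -m handwheel '0.1 2.9 0 0.03 38;0 0 0 0 38' 30; python3 tr.py; python3 -c "
from h import *
snap('wrist','w17')
f=cv2.imread('pics/w17.png'); cv2.imwrite('pics/w17z.png',cv2.resize(f[70:340,220:440],None,fx=2.2,fy=2.2,interpolation=cv2.INTER_CUBIC))"
```

```text
t: 17.05
position: [529.0, 62.7, 24.9]
eef_rot: [-0.922, -3.002, -0.0]
contact_force: [-4.4, 2.3, -1.4]
finger_gap: 38.5
t 17.05 p -0.596 Ftool [ 4.9 -0.6  1.4] T [0.35 0.97 0.29] rad 97.9 tool rel [97.7 -7.1] z 24.9 gap 38.5
Mstem 0.31327495828416
t: 17.25
position: [531.7, 66.7, 25.0]
eef_rot: [-0.997, -2.978, 0.0]
contact_force: [-4.7, 1.2, -2.9]
finger_gap: 38.8
t 17.25 p -0.646 Ftool [ 4.5 -1.9  2.9] T [0.31 0.89 0.26] rad 97.7 tool rel [97.4 -7.1] z 25.0 gap 38.8
Mstem 0.414113198295729
t: 17.45
position: [533.5, 69.0, 25.0]
eef_rot: [-1.041, -2.963, 0.0]
contact_force: [-4.7, 1.4, -3.9]
finger_gap: 38.2
t 17.45 p -0.676 Ftool [ 4.5 -1.9  3.9] T [0.36 0.86 0.23] rad 97.4 tool rel [97.2 -7.2] z 25.0 gap 38.2
Mstem 0.3811472380254841
```

View pics/w17z.png

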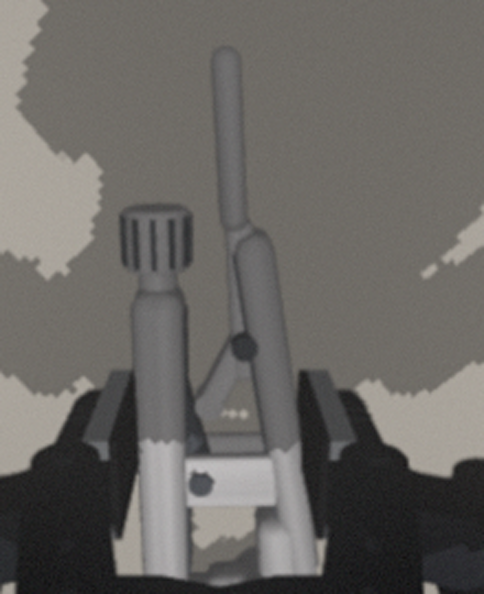

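```bash
for i in 1; do python3 -m handwheel '0.3 3.9 0 0.04 38;0 0 0 0 38' ; python3 tr.py; done; python3 -m handwheel '0.1 3.9 0 0.04 38;0 0 0 0 38' ; python3 tr.py; python3 -m handwheel '0.1 3.9 0 0.04 38;0 0 0 0 38' ; python3 tr.py
```

```text
t: 17.7
position: [535.8, 72.1, 25.0]
eef_rot: [-1.102, -2.941, 0.001]
contact_force: [-4.9, 0.5, -2.2]
finger_gap: 38.7
t 17.7 p -0.717 Ftool [ 4.  -2.8  2.2] T [0.14 0.93 0.28] rad 97.4 tool rel [97.1 -7.4] z 25.0 gap 38.7
Mstem 0.5316477477468667
t: 17.9
position: [538.3, 75.0, 25.1]
eef_rot: [-1.161, -2.919, 0.001]
contact_force: [-5.4, -0.7, -2.1]
finger_gap: 38.4
t 17.9 p -0.757 Ftool [ 3.5 -4.2  2.2] T [0.07 0.93 0.17] rad 97.2 tool rel [96.9 -7.4] z 25.1 gap 38.4
Mstem 0.5561005149838192
t: 18.1
position: [540.7, 77.8, 25.0]
eef_rot: [-1.219, -2.895, 0.002]
contact_force: [-5.5, 0.3, -3.2]
finger_gap: 38.4
t 18.1 p -0.797 Ftool [ 4.1 -3.7  3.2] T [0.02 1.07 0.18] rad 97.1 tool rel [96.9 -7.5] z 25.0 gap 38.4
Mstem 0.5081473929318889
```

```bash
python3 -m handwheel '0.1 2.9 0 0.03 38;0 0 0 0 38;0 0 0 0 38' ; python3 tr.py; python3 -c "
from h import *
d=snap('side','s18');u=w2px(d,[614,14,28]);print(u);x,y=map(int,u)
f=cv2.imread('pics/s18.png'); cv2.imwrite('pics/s18z.png',cv2.resize(f[y-35:y+45,x-40:x+60],None,fx=7,fy=7,interpolation=cv2.INTER_CUBIC))
d=snap('top','t18');f=cv2.imread('pics/t18.png'); cv2.imwrite('pics/t18z.png',cv2.resize(f[100:240,220:380],None,fx=4,fy=4,interpolation=cv2.INTER_CUBIC))"
```

```text
t: 18.4
position: [543.0, 79.8, 25.2]
eef_rot: [-1.263, -2.877, 0.001]
contact_force: [-5.0, -0.7, -3.0]
finger_gap: 38.3
t 18.4 p -0.827 Ftool [ 2.9 -4.1  3.1] T [-0.12  0.92  0.09] rad 96.8 tool rel [96.5 -7.4] z 25.2 gap 38.3
Mstem 0.4671834977701137
[279.97420515 187.7808663 ]
```

View pics/s18z.png

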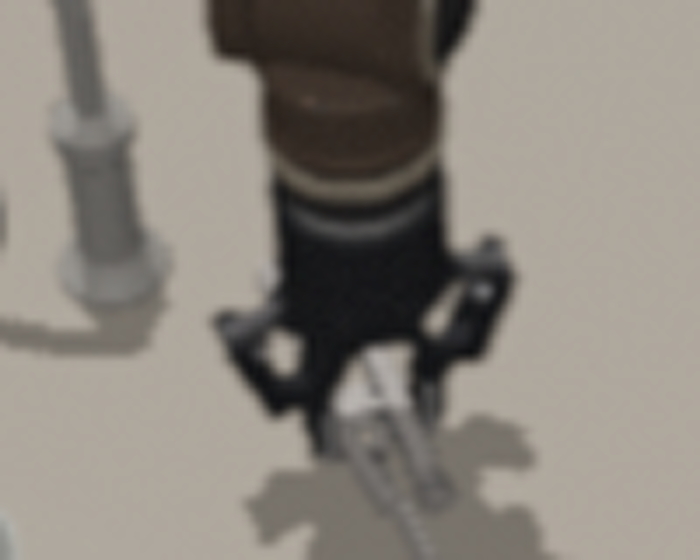

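View pics/t18z.png

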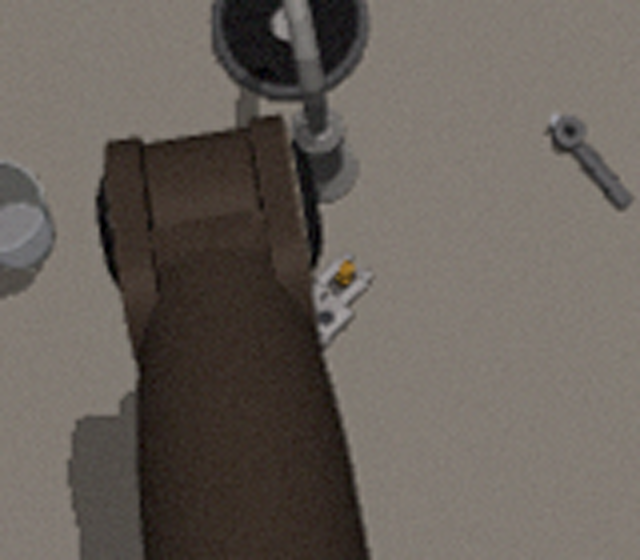

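```bash
python3 -c "
from h import *
f=cv2.imread('pics/t18.png'); cv2.imwrite('pics/t18y.png',cv2.resize(f[155:190,290:325],None,fx=16,fy=16,interpolation=cv2.INTER_CUBIC))"
```

```text
(no output)
```

View pics/t18y.png

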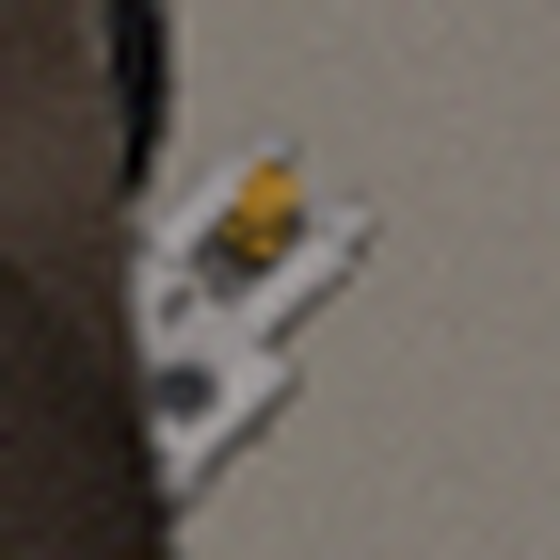

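```bash
python3 -m handwheel '0.1 2.9 0 0.03 38;0 0 0 0 38;0 0 0 0 38' ; python3 tr.py;  python3 -m handwheel '0.1 1.95 0 0.02 38;0 0 0 0 38;0 0 0 0 38' ; python3 tr.py
```

```text
t: 18.8
position: [545.1, 81.9, 25.2]
eef_rot: [-1.307, -2.857, 0.001]
contact_force: [-5.3, -1.5, -3.6]
finger_gap: 38.2
t 18.8 p -0.858 Ftool [ 2.3 -5.   3.6] T [-0.33  1.    0.07] rad 96.8 tool rel [96.5 -7.4] z 25.2 gap 38.2
Mstem 0.5375822415349846
t: 19.1
position: [546.4, 83.2, 25.2]
eef_rot: [-1.335, -2.844, 0.002]
contact_force: [-5.5, -1.9, -3.2]
finger_gap: 38.6
t 19.1 p -0.878 Ftool [ 2.1 -5.4  3.2] T [-0.31  1.    0.15] rad 96.7 tool rel [96.4 -7.5] z 25.2 gap 38.6
Mstem 0.659230192850322
```

```bash
python3 -c "
from h import *
snap('wrist','w19')
f=cv2.imread('pics/w19.png'); cv2.imwrite('pics/w19z.png',cv2.resize(f[70:340,220:440],None,fx=2.2,fy=2.2,interpolation=cv2.INTER_CUBIC))
d=snap('top','t19');f=cv2.imread('pics/t19.png'); cv2.imwrite('pics/t19y.png',cv2.resize(f[155:190,290:325],None,fx=16,fy=16,interpolation=cv2.INTER_CUBIC))"
```

```text
(no output)
```

View pics/w19z.png

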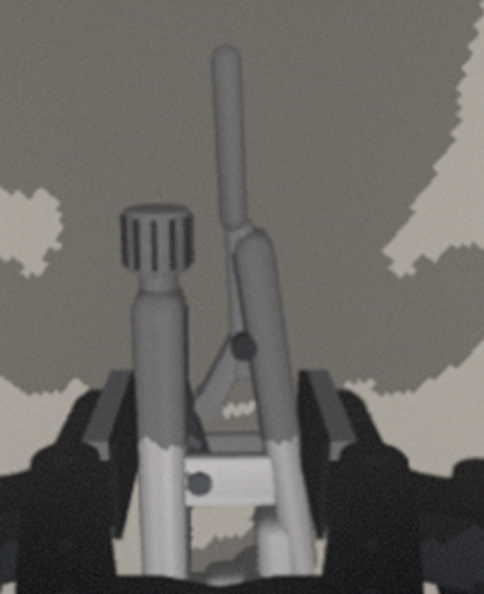

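View pics/t19y.png

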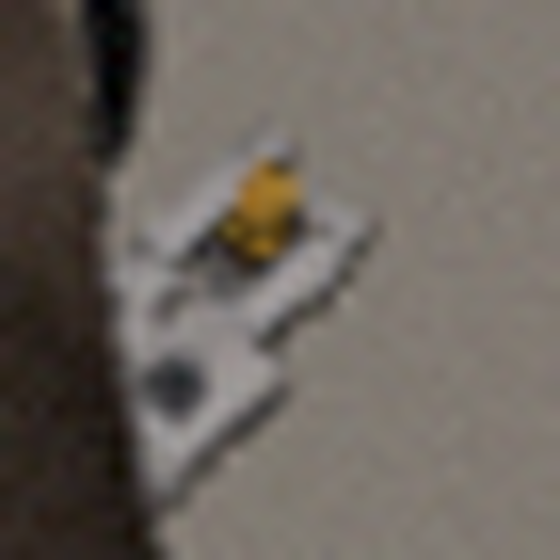

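```bash
python3 -m handwheel '-1.4 -10.5 0 -0.11 38;-1.4 -10.5 0 -0.11 38;-1.4 -10.5 0 -0.11 38;0 0 0 0 38;0 0 0 0 38' ; python3 tr.py
```

```text
t: 19.7
position: [528.3, 58.3, 25.5]
eef_rot: [0.855, 3.022, 0.001]
contact_force: [-2.1, -0.5, -4.1]
finger_gap: 38.3
t 19.7 p -0.551 Ftool [ 1.5 -1.5  4.1] T [-0.02  0.67  0.23] rad 96.3 tool rel [96.1 -6.9] z 25.5 gap 38.3
Mstem 0.3626503201007391
```

```bash
python3 -m handwheel '0 0 0 0 48;0 0 0 0 55;0 0 0 0 65;0 0 0 0 70;0 0 -25 0 70' ; python3 -m handwheel '20 0 -40 0 70;0 0 0 0 0;0 0 0 0 0;0 0 0 0 0';python3 -c "
from h import *
d=snap('wrist','w20');to(0,0,25)
f=cv2.imread('pics/w20.png'); cv2.imwrite('pics/w20z.png',cv2.resize(f[100:340,220:440],None,fx=2.5,fy=2.5,interpolation=cv2.INTER_CUBIC))
snap('top','t20')
"
```

```text
t: 20.2
position: [526.7, 58.4, 48.3]
eef_rot: [-0.85, -3.021, 0.001]
contact_force: [-1.1, 0.7, 1.2]
finger_gap: 60.0
t: 20.6
position: [511.0, 68.8, 89.8]
eef_rot: [0.851, 3.024, 0.0]
contact_force: [0.1, -1.3, -0.7]
finger_gap: 16.9
shift [ 399.8 -325.    64.9] turn(+cw) None yaw 2.593 pos [510.7  68.6  89.4] t 20.65 q [ 0.13  0.16 -0.36  1.05  0.    0.68] F [-0.9 -0.9 -0.3] gap 9.2
```

View pics/w20z.png

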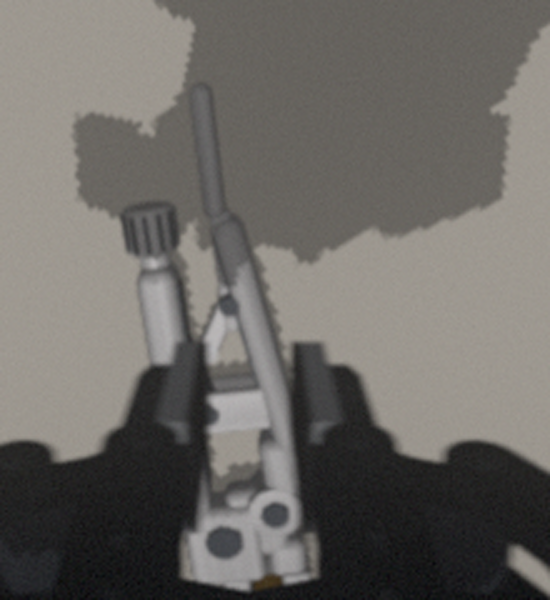

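```bash
python3 - <<'E'
from h import *
d=load('w11'); z=lambda u,v,h: px2w(d,250+u/2.6-.3,110+v/2.6-.3,h)[:2]
p=.8;c,s=np.cos(p),np.sin(p);M=np.array([[c,-s],[s,c]])
ref=M.T@(z(125,474,16)-np.array([615.1,10.56])); print('pivot ref',ref)
d=load('w20'); z=lambda u,v,h: px2w(d,220+u/2.5-.3,100+v/2.5-.3,h)[:2]
k=z(149,205,12); pv=z(226,541,16); a=z(160,280,15); b=z(168,355,15); te=z(200,84,12); tm=z(213,205,12)
e=pv-k; er=ref-[-146,-21]; p=np.arctan2(e[1],e[0])-np.arctan2(er[1],er[0]); print('p',p,np.linalg.norm(e),np.linalg.norm(er),'p hd',np.arctan2(*(b-a)[::-1]))
c,s=np.cos(p),np.sin(p);M=np.array([[c,-s],[s,c]]); o=k-M@[-146,-21]; l=lambda q:(M.T@(q-o)).round(1)
print('o',o,'tail',l(te),l(tm),'stem',l(np.array([614,14])))
g=o+M@[-166,-30]; print('target',g); to(*g,26,p+np.pi)
E
```

```text
pivot ref [-32.94624461 -11.64801135]
p -0.4442159951769923 112.38124959806416 113.4399017087397 p hd -0.4840264247020101
o [613.52506872  15.2559648 ] tail [-177.8   -2.4] [-144.1   -2.9] stem [ 1.  -0.9]
target [450.74321956  59.50604483]
shift [ 46.2 -38.9  63.3] turn(+cw) -0.10477347123982428 yaw 2.593 pos [510.5  68.5  89.2] t 20.7 q [ 0.13  0.16 -0.36  1.05  0.    0.68] F [ 0.  -0.  -0.5] gap 1.1
```

```bash
python3 -m handwheel '23 -19.5 0 0 0;23 -19.5 0 0 0;0 0 15 -0.1 0;0 0 15 0 0;0 0 0 0 0' 30; python3 -c "
from h import *
d=snap('wrist','w21');to(450.7,59.5,26,-.45+np.pi)
"
```

```text
t: 21.2
position: [449.4, 59.0, 57.9]
eef_rot: [-0.699, -3.059, 0.002]
contact_force: [-0.4, 0.8, 1.1]
finger_gap: 0.3
shift [-0.4  0.6 33. ] turn(+cw) 0.0006648224366245792 yaw 2.692 pos [450.2  59.1  59. ] t 21.25 q [ 0.13  0.07 -0.53  0.97  0.    0.58] F [0.2 0.2 0.8] gap 0.1
```

View pics/w21.png

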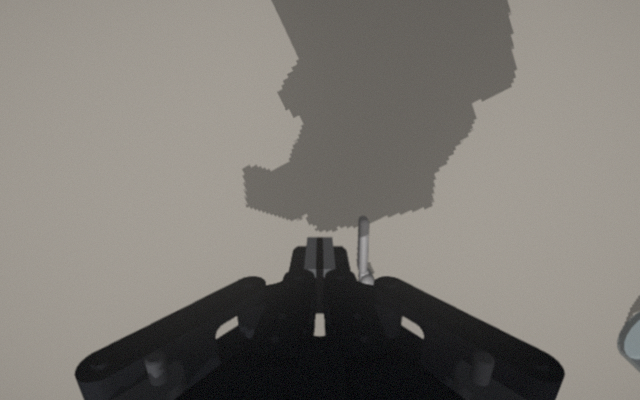

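```bash
python3 -c "
from h import *
d=load('w21');s=d['s'];a,m=yaw(s)
for q in [(363,217),(362,270)]:
  w=px2w(d,*q,12); print(w,(m.T@(w-s['position'])).round(1))
"; python3 -m handwheel '0 0 18 0 0;0 0 13 0 0;0 0 0 0 0;0 0 0 0 0' 30; python3 tr.py
```

```text
[449.92314197  88.74093567  12.        ] [12.3 27.1 45.9]
[483.44498045  73.64603682  12.        ] [-24.4  28.1  45.8]
t: 21.65
position: [451.6, 59.4, 29.7]
eef_rot: [-0.699, -3.063, 0.0]
contact_force: [0.2, 0.0, 0.2]
finger_gap: -0.2
t 21.65 p -0.449 Ftool [-0.2  0.1 -0.2] T [-0.02  0.02  0.01] rad 168.5 tool rel [165.9 -29.4] z 29.7 gap -0.2
Mstem -0.00042511210590015155
```

```bash
python3 -m handwheel '0 0 3 0 0;0 4 0 0 0;0 4 0 0 0;0 2 0 0 0;0 0 0 0 0' 30; python3 tr.py; python3 -m handwheel '0 2 0 0 0;0 2 0 0 0;0 0 0 0 0';python3 tr.py
```

```text
t: 22.15
position: [455.9, 68.8, 26.5]
eef_rot: [0.698, 3.063, 0.0]
contact_force: [0.0, -0.7, 0.4]
finger_gap: -0.2
t 22.15 p -0.448 Ftool [-0.3 -0.6 -0.4] T [0.04 0.02 0.02] rad 167.2 tool rel [166.1 -18.9] z 26.5 gap -0.2
Mstem 0.12424098403466753
t: 22.45
position: [457.2, 72.1, 26.2]
eef_rot: [-0.699, -3.062, 0.0]
contact_force: [-0.8, 0.4, -0.5]
finger_gap: 0.2
t 22.45 p -0.449 Ftool [0.9 0.1 0.5] T [-0.17  0.1  -0.01] rad 167.1 tool rel [166.4 -15.4] z 26.2 gap 0.2
Mstem -0.03210698593119021
```

```bash
python3 -m handwheel '0 2.5 0 0 0;0 2.5 0 0 0;0 0 0 0 0' 30; python3 tr.py; python3 -c "
from h import *
d=snap('wrist','w22')"
```

```text
t: 22.75
position: [459.7, 76.8, 26.3]
eef_rot: [0.699, 3.063, 0.0]
contact_force: [-0.3, 0.2, 0.6]
finger_gap: -0.5
t 22.75 p -0.449 Ftool [ 0.3  0.  -0.6] T [ 0.04  0.11 -0.  ] rad 166.5 tool rel [166.2 -10.1] z 26.3 gap -0.5
Mstem -0.009700489267170175
```

View pics/w22.png

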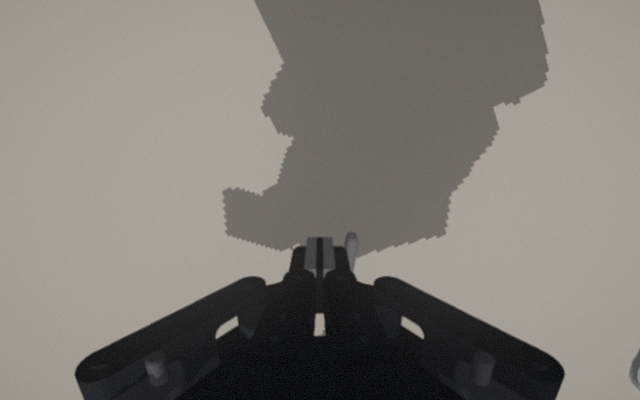

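```bash
python3 -m handwheel '0 2 0 0 0;0 0 0 0 0' 30; python3 tr.py; python3 -m handwheel '0 2 0 0 0;0 0 0 0 0' 30; python3 tr.py; python3 -m handwheel '0 2 0 0 0;0 0 0 0 0' 30; python3 tr.py
```

```text
t: 23.0
position: [460.6, 78.5, 26.3]
eef_rot: [0.699, 3.063, 0.0]
contact_force: [0.1, 0.3, -0.2]
finger_gap: -0.5
t 23.0 p -0.449 Ftool [0.  0.3 0.2] T [-0.    0.11 -0.04] rad 166.3 tool rel [166.1  -8.2] z 26.3 gap -0.5
Mstem -0.09233696013006604
t: 23.2
position: [461.5, 80.3, 26.4]
eef_rot: [0.699, 3.063, 0.0]
contact_force: [-0.6, 0.0, 0.3]
finger_gap: -0.2
t 23.2 p -0.449 Ftool [ 0.6 -0.3 -0.3] T [-0.07  0.06 -0.05] rad 166.2 tool rel [166.1  -6.1] z 26.4 gap -0.2
Mstem -0.011321573358990061
t: 23.4
position: [462.2, 82.0, 26.3]
eef_rot: [0.699, 3.063, -0.0]
contact_force: [-0.4, -1.2, 0.3]
finger_gap: -0.0
t 23.4 p -0.449 Ftool [-0.2 -1.3 -0.3] T [-0.19  0.1   0.02] rad 166.2 tool rel [166.1  -4.3] z 26.3 gap -0.0
Mstem 0.23060823666859634
```

```bash
python3 -m handwheel '0 2.5 0 0 0;0 0 0 0 0' 30; python3 tr.py; python3 -m handwheel '0 3 0 0 0;0 0 0 0 0' 30; python3 tr.py; python3 -m handwheel '0 3 0 0 0;0 0 0 0 0' 30; python3 tr.py;python3 -c "
from h import *
d=snap('wrist','w23')"
```

```text
t: 23.6
position: [463.5, 84.5, 26.4]
eef_rot: [0.699, 3.063, 0.001]
contact_force: [-0.4, -0.3, -0.3]
finger_gap: 0.1
t 23.6 p -0.449 Ftool [ 0.2 -0.4  0.3] T [-0.05 -0.    0.05] rad 166.1 tool rel [166.1  -1.5] z 26.4 gap 0.1
Mstem 0.12439051584378746
t: 23.8
position: [464.8, 87.2, 26.4]
eef_rot: [0.699, 3.063, 0.001]
contact_force: [0.2, 0.2, -0.1]
finger_gap: -0.1
t 23.8 p -0.448 Ftool [-0.1  0.3  0.1] T [ 0.02 -0.01  0.  ] rad 166.1 tool rel [166.1   1.6] z 26.4 gap -0.1
Mstem -0.05356328209147776
t: 24.0
position: [466.0, 89.9, 26.3]
eef_rot: [0.699, 3.063, 0.0]
contact_force: [0.2, 1.1, 0.6]
finger_gap: -0.3
t 24.0 p -0.449 Ftool [ 0.3  1.  -0.6] T [ 0.01 -0.04  0.  ] rad 166.2 tool rel [166.2   4.5] z 26.3 gap -0.3
Mstem -0.16773008561989405
```

View pics/w23.png

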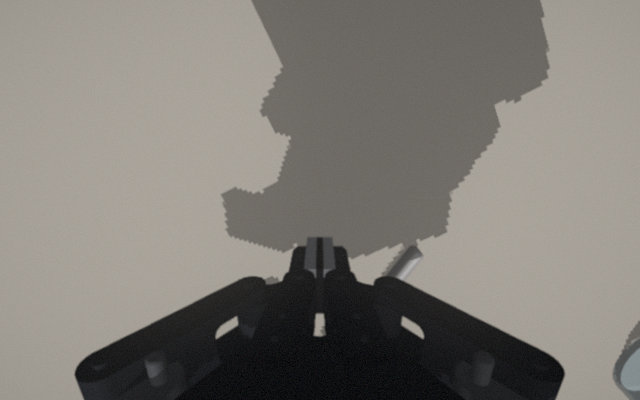

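```bash
python3 -m handwheel '0 -8 0 0 0;0 0 -40 0 0;0 0 -45 0 0;25 -20 0 0 0;0 0 0 0 33'; python3 -m handwheel '0 0 0 0 33;0 0 0 0 33'; python3 -c "
from h import *
d=snap('wrist','w24'); to(0,0,0)
f=cv2.imread('pics/w24.png'); cv2.imwrite('pics/w24z.png',cv2.resize(f[100:380,220:480],None,fx=2.1,fy=2.1,interpolation=cv2.INTER_CUBIC))
d=snap('top','t24')
f=cv2.imread('pics/t24.png'); cv2.imwrite('pics/t24z.png',cv2.resize(f[155:200,285:340],None,fx=13,fy=13,interpolation=cv2.INTER_CUBIC))"
```

```text
t: 24.55
position: [429.0, 74.3, 112.4]
eef_rot: [0.7, 3.062, -0.0]
contact_force: [-0.8, 0.7, -0.5]
finger_gap: 13.3
t: 24.75
position: [431.2, 75.0, 110.9]
eef_rot: [-0.699, -3.063, 0.0]
contact_force: [0.2, 0.7, -0.6]
finger_gap: 28.1
shift [ 355.9 -254.8  111. ] turn(+cw) None yaw 2.693 pos [431.3  75.1 110.8] t 24.8 q [ 0.17  0.   -0.49  1.08 -0.    0.62] F [-0.4 -0.5  0.1] gap 28.4
```

View pics/w24z.png

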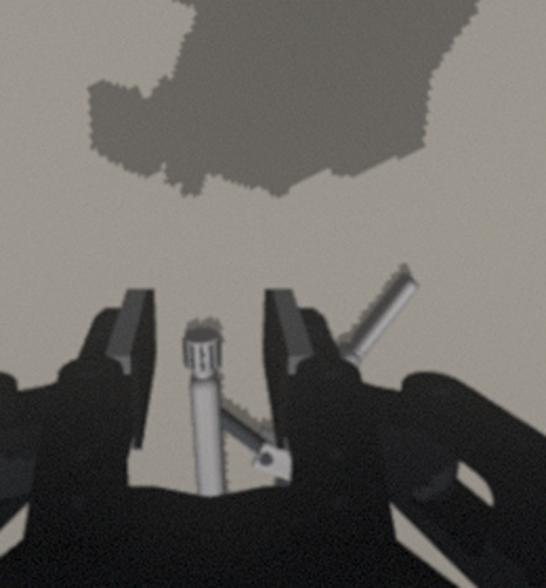

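View pics/t24z.png

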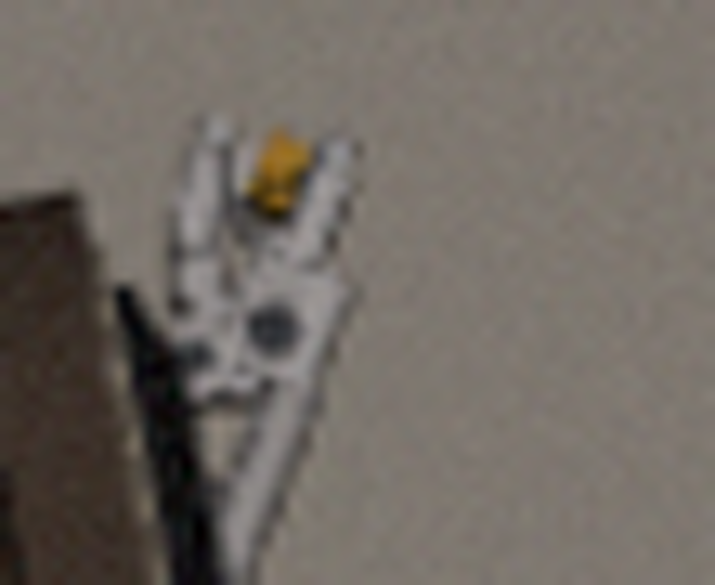

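```bash
python3 - <<'E'
from h import *
d=load('w24'); z=lambda u,v,h: px2w(d,220+u/2.1-.3,100+v/2.1-.3,h)[:2]
k=z(203,326,12);a=z(204,385,15);b=z(209.5,490,15)
e=b-a;p=np.arctan2(e[1],e[0]);print('p',p)
t=load('t24'); y=lambda u,v,h: px2w(t,285+u/13-.46,155+v/13-.46,h)[:2]
pv=y(272,326,16);st=y(283,155,31); tip=y(340,145,14); tm=y(217,122,14)
e=pv-k; er=np.array([-32.9,-11.6])-[-146,-21]; p2=np.arctan2(e[1],e[0])-np.arctan2(er[1],er[0]); print('p2',p2,np.linalg.norm(e))
c,s=np.cos(p),np.sin(p);M=np.array([[c,-s],[s,c]]); o=k-M@[-146,-21]; l=lambda q:(M.T@(q-o)).round(1)
print('o',o,'a',l(a),'pv',l(pv),'stem',l(np.array([614,14])),l(st),'tips',l(tip),l(tm))
g=o+M@[-122,-21]; to(*g,24,p+np.pi)
E
```

```text
p -0.4067152571787798
p2 -0.3983934815452683 119.03623637651867
o [608.9721909   16.76970659] a [-120.6  -21.7] pv [-27.5 -10.2] stem [ 5.7 -0.6] [8.1 1.2] tips [19.1 -8.5] [13.4 20.4]
shift [-64.5  -1.5  86.7] turn(+cw) -0.04218412739074395 yaw 2.693 pos [431.3  75.1 110.7] t 24.85 q [ 0.17  0.   -0.49  1.08 -0.    0.62] F [ 0.8 -0.5 -0.5] gap 28.0
```

```bash
python3 -m handwheel '0 0 0 -0.045 33;-34 1 15 0 33;-34 1 15 0 33;0 0 0 0 33;0 0 0 0 33'; python3 -c "
from h import *
d=snap('wrist','w25'); to(0,0,24)
f=cv2.imread('pics/w25.png'); cv2.imwrite('pics/w25z.png',cv2.resize(f[100:380,220:480],None,fx=2.1,fy=2.1,interpolation=cv2.INTER_CUBIC))"
```

```text
t: 25.35
position: [494.2, 50.1, 80.0]
eef_rot: [-0.631, -3.075, 0.001]
contact_force: [-0.1, -0.3, 0.1]
finger_gap: 28.4
shift [ 434.2 -240.3   57.7] turn(+cw) None yaw 2.738 pos [493.9  50.3  80.6] t 25.4 q [ 0.1   0.13 -0.42  1.02  0.    0.51] F [ 0.2  0.4 -0.6] gap 28.2
```

View pics/w25z.png

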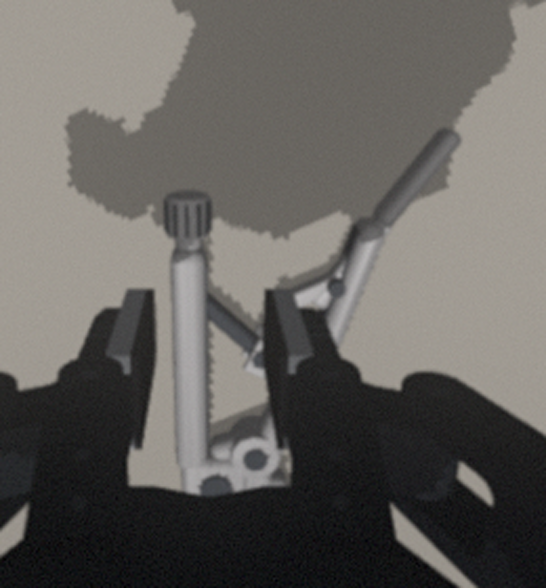

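```bash
python3 - <<'E'
from h import *
d=load('w25'); z=lambda u,v,h: px2w(d,220+u/2.1-.3,100+v/2.1-.3,h)[:2]
k=z(188,192,12);a=z(190,265,15);b=z(191,450,15);pv=z(216,487,16)
e=b-a;p=np.arctan2(e[1],e[0]);print('p',p)
e=pv-k; er=np.array([-32.9,-11.6])-[-146,-21]; p2=np.arctan2(e[1],e[0])-np.arctan2(er[1],er[0]); print('p2',p2,np.linalg.norm(e))
c,s=np.cos(p),np.sin(p);M=np.array([[c,-s],[s,c]]); o=k-M@[-146,-21]; l=lambda q:(M.T@(q-o)).round(1)
print('o',o,'a',l(a),l(b),'pv',l(pv),'stem',l(np.array([614,14])))
g=o+M@[-122,-21]; to(*g,24,p+np.pi)
E
```

```text
p -0.4096686863683063
p2 -0.4044833131325537 113.03710402277311
o [612.31307895  14.08921575] a [-121.9  -20.4] [-49.1 -20.4] pv [-33.4 -11.1] stem [1.6 0.6]
shift [-1.1 -7.  56.6] turn(+cw) 0.0056557681081277345 yaw 2.738 pos [493.9  50.3  80.6] t 25.4 q [ 0.1   0.13 -0.42  1.02  0.    0.51] F [ 0.2  0.4 -0.6] gap 28.2
```

```bash
python3 -m handwheel '-1 -6.8 15 0.004 33;0 0 20 0 33;0 0 0 0 33;0 0 0 0 33' 30; python3 - <<'E'
from h import *
p=-.407;c,s=np.cos(p),np.sin(p);M=np.array([[c,-s],[s,c]])
g=np.array([612.3,14.1])+M@[-122,-20.7]; to(*g,24,p+np.pi)
d=snap('wrist','w26')
E
```

```text
t: 25.8
position: [492.1, 44.0, 46.8]
eef_rot: [-0.635, -3.076, 0.0]
contact_force: [-0.1, 0.4, 0.7]
finger_gap: 28.1
shift [-0.2 -0.6 22.8] turn(+cw) -0.00020308959584358632 yaw 2.734 pos [492.1  44.   46.8] t 25.8 q [ 0.09  0.15 -0.47  0.94  0.    0.5 ] F [-0.1  0.4  0.7] gap 28.1
```

View pics/w26.png

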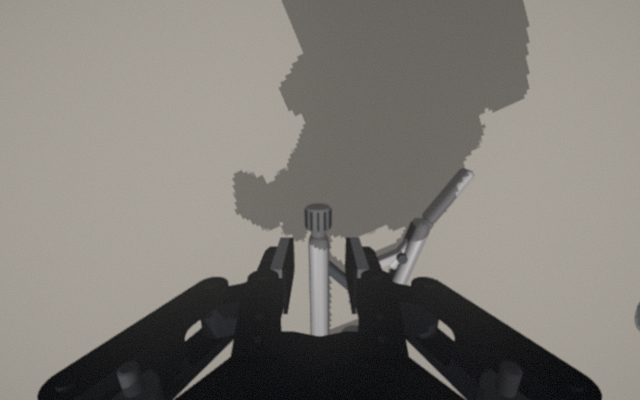

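```bash
python3 -m handwheel '0 -0.4 12 0 33;0 0 10.5 0 33;0 0 0 0 33;0 0 0 0 25;0 0 0 0 20' 40; python3 tr.py; python3 -m handwheel '0 0 0 0 15;0 0 0 0 12;0 0 0 0 5;0 0 0 0 5;0 0 0 0 0' 60; python3 tr.py
```

```text
t: 26.35
position: [492.6, 43.3, 23.9]
eef_rot: [-0.636, -3.076, 0.0]
contact_force: [-0.6, 1.2, 0.0]
finger_gap: 16.8
t 26.35 p -0.408 Ftool [ 1.   0.9 -0. ] T [ 0.01 -0.   -0.  ] rad 124.7 tool rel [123. -21.] z 23.9 gap 16.8
Mstem -0.13512443720406345
t: 26.85
position: [492.7, 43.4, 24.1]
eef_rot: [0.636, 3.076, 0.0]
contact_force: [-0.9, 0.8, 4.5]
finger_gap: 10.2
t 26.85 p -0.408 Ftool [ 1.1  0.3 -4.5] T [0.09 0.3  0.08] rad 124.7 tool rel [122.9 -20.9] z 24.1 gap 10.2
Mstem 0.010159756420598312
```

Gripped with almost no side force. Ease off the fixed jaw by 1.5 mm and draw back.

```bash
python3 -m handwheel '0 -1 -1 0 0;4 -0.5 0 0 0;6 0 0 0 0;0 0 0 0 0' 60; python3 tr.py; python3 -m handwheel '8 0 0 0 0;10 0 0 0 0;10 0 0 0 0;12 0 0 0 0;0 0 0 0 0' 60; python3 tr.py; python3 -c "
from h import *
d=snap('top','t27')
f=cv2.imread('pics/t27.png'); cv2.imwrite('pics/t27z.png',cv2.resize(f[150:220,270:340],None,fx=8,fy=8,interpolation=cv2.INTER_CUBIC))"
```

```text
t: 27.25
position: [481.5, 46.0, 24.4]
eef_rot: [-0.635, -3.075, 0.001]
contact_force: [-0.9, -0.1, -0.9]
finger_gap: 10.1
t 27.25 p -0.408 Ftool [ 0.7 -0.5  0.9] T [0.01 0.22 0.02] rad 136.2 tool rel [134.3 -22.9] z 24.4 gap 10.1
Mstem 0.06237092696687459
t: 27.75
position: [443.9, 62.3, 24.6]
eef_rot: [-0.634, -3.075, 0.0]
contact_force: [0.3, -0.8, -2.6]
finger_gap: 10.4
t 27.75 p -0.407 Ftool [-0.6 -0.6  2.6] T [0.01 0.15 0.06] rad 176.7 tool rel [175.2 -22.6] z 24.6 gap 10.4
Mstem 0.18154124006786806
```

View pics/t27z.png

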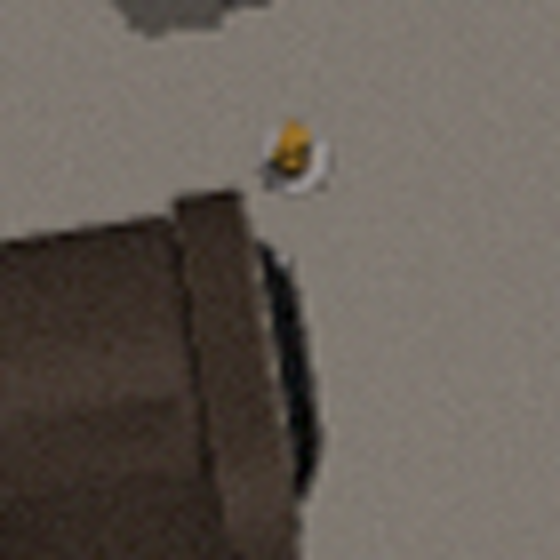

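```bash
python3 -m handwheel '20 -5 0 0 0;20 -5 0 0 0;15 -5 0 0 0;0 0 0.5 0 0;0 0 0 0 0' 60; python3 tr.py; python3 -m handwheel '0 0 0 0 20;0 0 0 0 28;0 0 0 0 28;0 0 0 0 28;0 0 -10 0 28' 20;python3 -m handwheel '0 0 -40 0 28;0 0 -40 0 28;0 0 -40 0 28;0 0 0 0 28'; python3 - <<'E'
from h import *
snap('wrist','w28'); d=snap('side','s28'); to(0,0,0)
f=cv2.imread('pics/s28.png');cv2.imwrite('pics/s28z.png',f[80:280,180:440])
E
```

```text
t: 28.3
position: [390.2, 69.9, 24.6]
eef_rot: [0.635, 3.075, 0.001]
contact_force: [-0.1, 0.6, -4.1]
finger_gap: 10.4
t 28.3 p -0.408 Ftool [0.4 0.5 4.1] T [-0.01  0.13 -0.  ] rad 230.6 tool rel [227.5 -37.2] z 24.6 gap 10.4
Mstem -0.12866710477884108
t: 28.8
position: [388.9, 69.6, 33.7]
eef_rot: [-0.636, -3.075, 0.001]
contact_force: [-0.2, 0.3, -0.3]
finger_gap: 23.8
t: 29.2
position: [392.6, 70.3, 160.2]
eef_rot: [0.634, 3.068, 0.005]
contact_force: [0.7, 1.0, -0.2]
finger_gap: 23.9
shift [ 331.  -219.3  154.4] turn(+cw) None yaw 2.734 pos [390.4  69.9 155.6] t 29.3 q [ 0.18 -0.1  -0.48  1.18 -0.    0.59] F [-0.3  0.  -0.3] gap 23.9
```

View pics/w28.png

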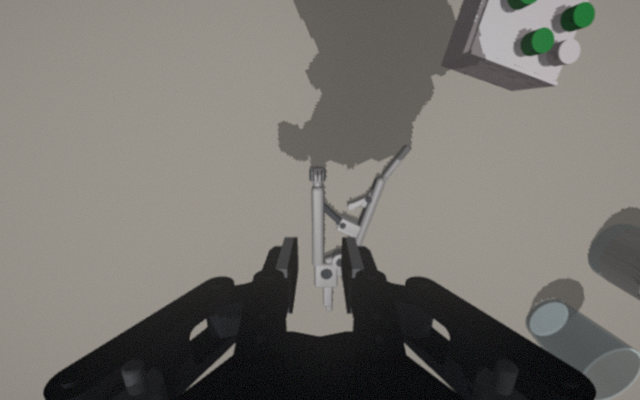

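View pics/s28.png

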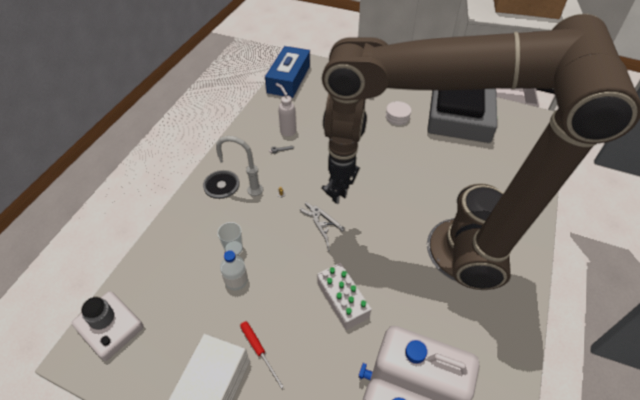

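```bash
python3 - <<'E'
from h import *
to(642,-143,135,-.31+np.pi)
E
```

```text
shift [-315.4  -95.7   21.2] turn(+cw) -0.0978412098542849 yaw 2.734 pos [390.4  69.9 155.6] t 29.3 q [ 0.18 -0.1  -0.48  1.18 -0.    0.59] F [-0.3  0.  -0.3] gap 23.9
```

```bash
python3 -m handwheel '0 -48 0 0 28;0 -48 0 0 28;-45 0 0 0 28;-45 0 0 0 28;-45 0 0 0 28'; python3 -m handwheel '-45 0 0 0 28;-45 0 0 0 28;-45 0 0 0 28;-45 0 20 -0.098 28;0 0 0 0 28';python3 -m handwheel '0 0 0 0 28;0 0 0 0 28'; python3 - <<'E'
from h import *
d=snap('wrist','w29'); to(642,-143,135,-.31+np.pi);print(w2px(d,[614,14,28]))
x,y=map(int,w2px(d,[614,14,20]))
f=cv2.imread('pics/w29.png'); cv2.imwrite('pics/w29z.png',cv2.resize(f[y-40:y+40,x-50:x+50],None,fx=7,fy=7,interpolation=cv2.INTER_CUBIC));print(x,y)
E
```

```text
t: 29.8
position: [475.6, -73.0, 153.2]
eef_rot: [-0.638, -3.075, -0.0]
contact_force: [-1.0, 0.5, -0.0]
finger_gap: 24.0
t: 30.3
position: [642.4, -144.8, 126.0]
eef_rot: [-0.482, -3.096, -0.0]
contact_force: [-0.5, 0.3, -1.6]
finger_gap: 23.9
t: 30.5
position: [639.6, -142.8, 133.7]
eef_rot: [-0.485, -3.102, -0.0]
contact_force: [-0.2, 0.4, -0.0]
finger_gap: 24.0
shift [-2.2  0.5 -0.2] turn(+cw) 0.00015229255332904756 yaw 2.832 pos [ 639.8 -142.8  134.8] t 30.55 q [-0.22  0.39  0.05  1.23  0.    0.09] F [0.6 0.1 0.6] gap 23.5
[500.3042116 118.7940118]
494 118
```

View pics/w29z.png

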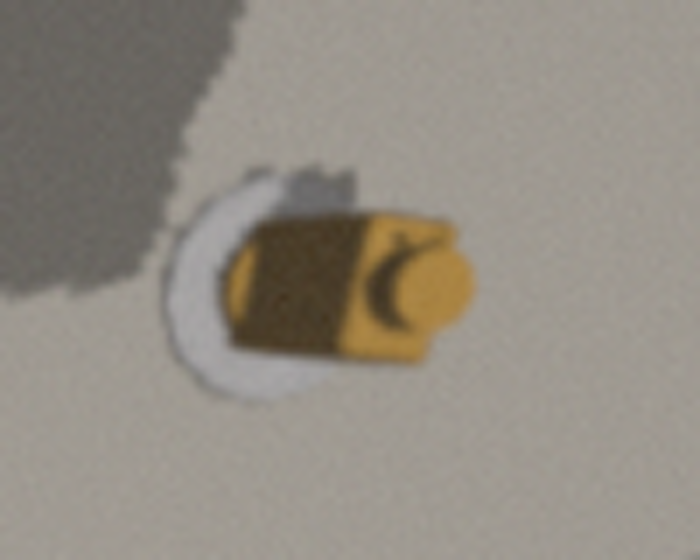

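```bash
python3 - <<'E'
from h import *
d=load('w29'); z=lambda u,v,h: px2w(d,444+u/7-.43,78+v/7-.43,h)[:2]
A=z(340,355,28);B=z(369,211,28);C=z(456,219,28);D=z(427,362,28)
for e in (B-A,C-D,C-B,D-A): print(np.linalg.norm(e),np.arctan2(*e[::-1]))
d=load('w6')
for n,u,v,zz in (('pillar base c',519,205,0),('sink c',550,299,0)): w=px2w(d,u,v,zz)[:2]-[613.8,13.8]; print(n,w,np.arctan2(*w[::-1]))
d=load('w29');f=cv2.imread('pics/w29.png');cv2.imwrite('pics/w29b.png',f)
E
```

```text
15.61998567359994 2.7678046816009725
15.580678371100271 2.7763626078555252
10.218083321837012 1.1993356638877088
10.351588058273133 1.203158026354405
pillar base c [89.52769367 20.18123156] 0.2217130932365484
sink c [206.47150103  43.56657002] 0.2079547871229571
```

View pics/w29b.png

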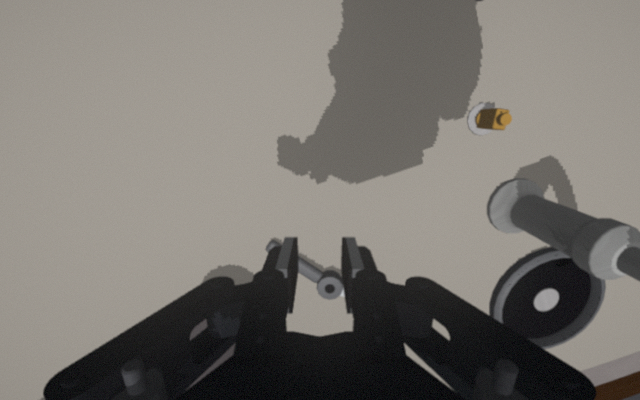

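```bash
python3 - <<'E'
from h import *
to(628,-76,85,-.31+np.pi)
E
python3 -m handwheel '15 20 10 0 28;10 20 15 0 28;7 20 20 0 28;0 0 0 0 28;0 0 0 0 28'; python3 - <<'E'
from h import *
d=snap('wrist','w30'); to(628,-76,85,-.31+np.pi)
x,y=map(int,w2px(d,[614,14,20]))
f=cv2.imread('pics/w30.png'); cv2.imwrite('pics/w30z.png',cv2.resize(f[y-35:y+35,x-45:x+45],None,fx=8,fy=8,interpolation=cv2.INTER_CUBIC));print(x,y)
E
```

```text
shift [31.6 60.  49.8] turn(+cw) 0.00015229255332904756 yaw 2.832 pos [ 639.8 -142.8  134.8] t 30.55 q [-0.22  0.39  0.05  1.23  0.    0.09] F [0.6 0.1 0.6] gap 23.5
t: 31.05
position: [628.0, -75.9, 90.8]
eef_rot: [0.483, 3.103, -0.0]
contact_force: [-0.4, -0.1, 0.0]
finger_gap: 23.9
shift [0.7 0.2 6.2] turn(+cw) 0.0005669284137823638 yaw 2.832 pos [628.6 -76.4  91.2] t 31.1 q [-0.12  0.37 -0.08  1.11 -0.    0.19] F [ 0.   0.1 -0.6] gap 24.3
438 165
```

View pics/w30.png

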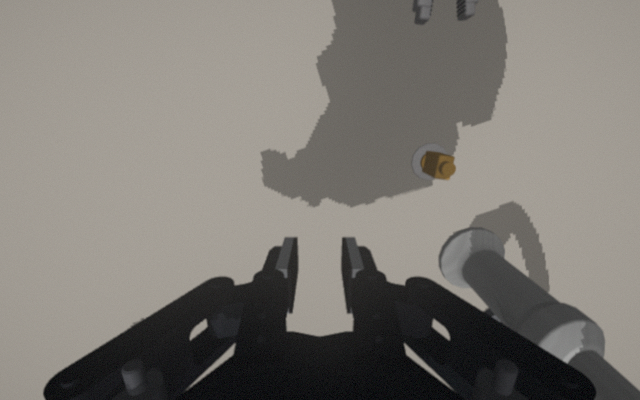

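View pics/w30z.png

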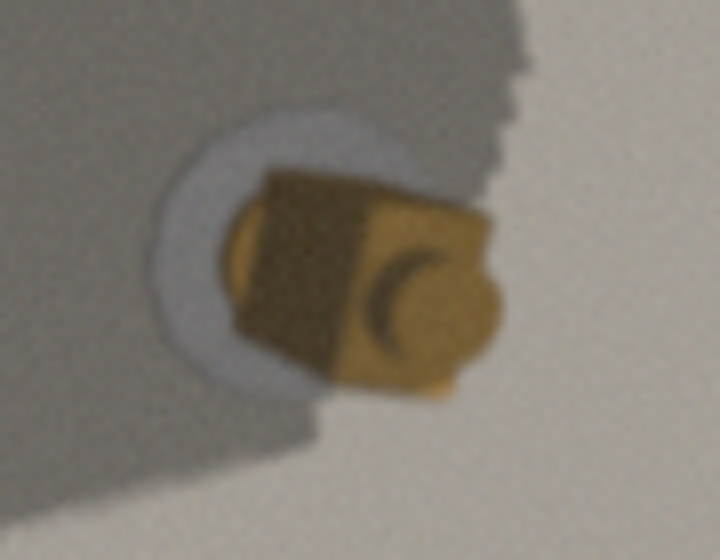

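```bash
python3 - <<'E'
from h import *
d=load('w30'); z=lambda u,v,h: px2w(d,438-45+u/8-.44,165-35+v/8-.44,h)[:2]
A=z(333,388,28);B=z(370,195,28);C=z(493,216,28);D=z(456,399,28)
for e in (A-B,D-C,C-B,D-A): print(np.linalg.norm(e).round(2),np.arctan2(*e[::-1]).round(3))
print('centre',(A+B+C+D)/4)
A=z(237,328,2);B=z(266,172,6)
f=cv2.imread('pics/top0.png'); cv2.imwrite('pics/sink.png',cv2.resize(f[75:180,260:330],None,fx=5.6,fy=5.6,interpolation=cv2.INTER_CUBIC))
E
```

```text
15.9 -0.392
15.16 -0.388
10.46 1.107
10.49 1.177
centre [614.03649591  14.24032444]
```

View pics/sink.png

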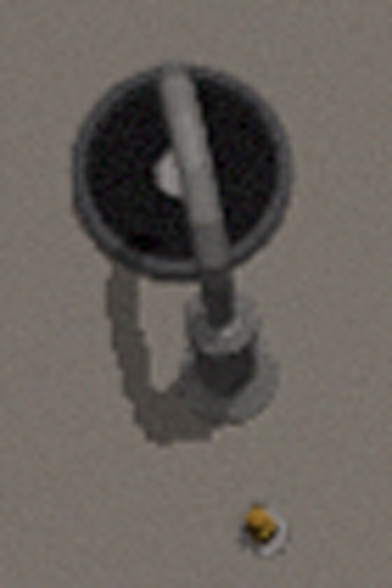

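```bash
python3 - <<'E'
from h import *
d=load('top0'); z=lambda u,v,h: px2w(d,260+u/5.6-.41,75+v/5.6-.41,h)[:2]
for ro in [(262,527),(264,527),(260,527)]:
  e=z(183,171.5,4)-z(*ro,2); print(np.linalg.norm(e),np.arctan2(*e[::-1]))
e=z(228,372,5)-z(262,527,2);print('flange',np.linalg.norm(e),np.arctan2(*e[::-1]))
R_,t=cam(d);print(R_)
E
```

```text
208.31814078390613 0.19148792625500025
208.55616814098948 0.1966242180178066
208.08562468391725 0.18634008218005013
flange 89.11685411041331 0.18954403279222667
[[-0.02662044 -0.99961388  0.00796533]
 [-0.98667072  0.02499444 -0.16079854]
 [ 0.16053736 -0.01213969 -0.98695511]]
```

```bash
cat > edge.py <<'E'
from h import *
def fit(name,r0,r1,c_lo,c_hi,mode,h=28):
    d=load(name); f=d['frame'].astype(float); g=f[:,:,0]  # red: yellow bright vs brown
    g=cv2.GaussianBlur(g,(0,0),.6)
    pts=[]
    for r in range(r0,r1+1):
        cl=c_lo+(c_hi-c_lo)*0; 
        row=g[r,c_lo:c_hi+1]; dr=np.diff(row)*mode
        i=int(np.argmax(dr)); w=np.clip(dr[max(0,i-2):i+3],0,None); xs=np.arange(max(0,i-2),max(0,i-2)+len(w))+.5
        pts.append((c_lo+(w*xs).sum()/w.sum(),r))
    pts=np.array(pts); 
    W=np.array([px2w(d,u,v,h)[:2] for u,v in pts])
    keep=np.ones(len(W),bool)
    for _ in range(4):
        vx,vy,x0,y0=cv2.fitLine(W[keep].astype(np.float32),cv2.DIST_HUBER,0,.01,.01).ravel()
        res=np.abs((W-[x0,y0])@np.array([-vy,vx])); keep=res<max(.35,2*np.median(res[keep]))
    a=np.arctan2(vy,vx); a=(a+np.pi/2)%np.pi-np.pi/2
    print(name,'angle',round(a,4),'n',keep.sum(),'/',len(W),'rms',res[keep].std().round(3),np.linalg.norm(W[keep][0]-W[keep][-1]).round(1),pts[:,0].round(1))
fit('w29',110,126,486,500,1)
fit('w30',157,176,428,444,1)
E
python3 edge.py
```

```text
w29 angle -0.4144 n 11 / 17 rms 0.078 12.2 [496.2 495.9 495.6 495.3 495.  494.5 494.1 499.4 499.2 499.2 499.2 499.3
 493.  492.9 492.7 492.5 492.4]
w30 angle -0.4224 n 12 / 20 rms 0.071 12.6 [438.7 438.5 438.3 438.1 437.7 437.3 437.  443.2 442.8 442.5 442.  441.8
 441.7 441.7 441.9 435.3 435.2 434.8 434.7 434.7]
```

```bash
cat >> edge.py <<'E'
print()
fit('w29',111,125,489,498,1); fit('w29',111,125,488,497,1)
fit('w30',158,175,431,441,1); fit('w30',158,175,432,440,1)
E
python3 edge.py | tail -4
```

```text
w30 angle -0.4268 n 17 / 18 rms 0.096 11.2 [438.5 438.3 438.1 437.7 437.3 437.  436.7 436.3 435.9 435.7 435.5 435.3
 435.3 435.3 435.3 435.2 434.8 434.7]
w30 angle -0.4209 n 17 / 18 rms 0.102 11.2 [438.3 438.2 438.  437.7 437.3 437.  436.7 436.3 435.9 435.7 435.5 435.3
 435.3 435.3 435.3 435.2 434.8 434.7]
```

```bash
python3 -m handwheel '0 -40 -30 0 28;0 -40 -40 0 28;0 -40 -40 0 28;0 0 0 0 28;0 0 0 0 28'; python3 - <<'E'
from h import *
snap('top','t31')
f=cv2.imread('pics/t31.png'); cv2.imwrite('pics/t31z.png',cv2.resize(f[90:310,170:430],None,fx=3,fy=2.7)[:600])
E
```

```text
t: 31.6
position: [595.2, -183.7, 192.6]
eef_rot: [0.489, 3.099, -0.001]
contact_force: [0.7, 0.9, -0.3]
finger_gap: 23.7
```

View pics/t31z.png

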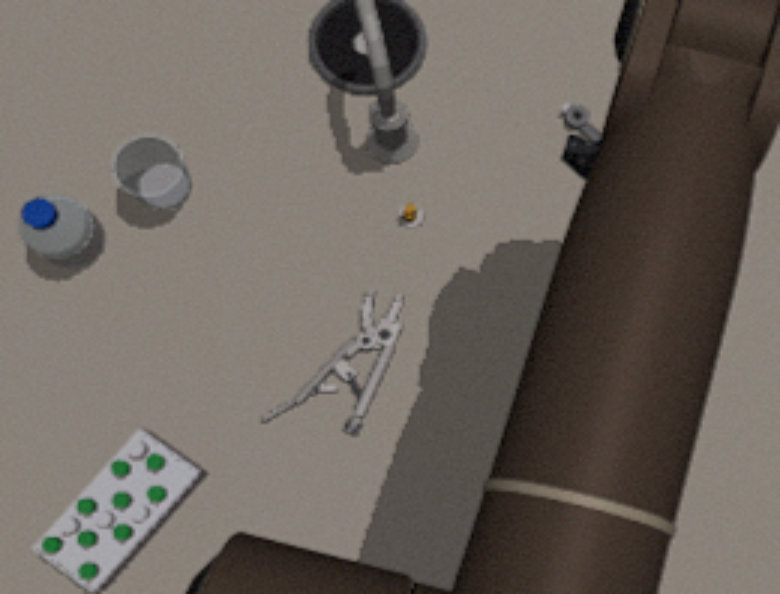

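The pliers lie open and flat on the bench, about 100 mm from the stem. Nothing else has moved and the arm is clear.

```bash
python3 -c "
from station import manip
print(manip.close_job())"
```

```text
the job is handed in; nothing more can be done
None
```

The job is handed in at about 32 s. The handover reports no verdict, so what follows rests on my own checks.

**What I did:**
- I gripped the fixed handle alone, slid the open jaws onto the stem and squeezed both handles until the release tail kicked in, which showed the pliers had locked.
- I turned clockwise about the stem axis until the stem stopped following. The pliers were about 0.45 rad ahead of it, and the torque rose from about 0.3 to 0.66 N m.
- I backed off that wind-up and let go, then pressed the release tail sideways with the closed fingers, and the pliers sprang open. The push read about 1.3 N, only a little above sensor noise.
- I re-gripped the fixed handle, drew the pliers off with side forces under about 1 N, and laid them down.

**Last checks:**
- **Stem:** sub-pixel edge fits put its long side at -0.414 to -0.427 rad. With the outlet yaw of about 0.19 rad from the top camera, that reads as about 1.57, which is fully shut.
- **Disagreement:** picking corners by hand gave mostly -0.37 to -0.39 rad, or about 1.52 to 1.54, right at the 1.54 limit. A cruder outlet yaw from the wrist camera was 0.21 to 0.22 rad. I trusted the edge fits.
- **Pliers:** the last top picture shows them open and flat, with the jaws about 100 mm from the stem. The other objects in view look undisturbed, though the wash bottle, petri dishes and screwdriver lay outside that crop. The arm is clear of everything.
- **Not measured:** I could not read the clamping force on the stem against the 110 N limit. Wrist forces stayed under about 15 N at every reading.

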